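# Put the long stone away behind the inner sliding door

### The job

Put the long stone away in the right-hand bay (seen from its front) of the finds case: slide the inner (lower) door behind its neighbour until it is fully home against its stop, then set the stone down gently on the floor of the opened bay and leave it there. Do not force or slam the door, and leave the other door shut.

Things in the scene. Friction and masses are not known exactly. Their poses are not given: they have to be found in the camera images.
- case: Low plywood finds case, sloping front, fixed: 200 mm deep (x) x 334 wide (y) x 250 high. Origin: centre of underside; x from front to back, y to the left seen from the front, z up. Two grey sliding doors run along y in a double track in the sloping face. Inside, the floor is flat at z = 35 mm, open from x = -88 to +88 mm.
- face_middle (a point): Middle of the sloping face, in the outer door's outer surface; axes as the case. The face rises to the back at 32 degrees to the horizontal: a tool square to it is tilted 32 degrees from vertical, upper end leaning to the front. The frame's opening reaches 155 mm to each side and 75 mm up and down the slope; the frame stands 4 mm proud of the outer door.
- shelf_edge (a point): Middle of the lower front edge of a fixed shelf (jug and tubs stand on it), as wide as the case, that overhangs the doors from here back: 150 mm above the middle of the face and 20 mm farther forward, so no hand can come at the pulls or bay straight from above. Axes as the case.
- inner_pull (a point): Centre of the mouth of the pocket pull in the inner (right, lower) door, in that door's outer surface, 13 mm below the outer door's. Axes: x up the slope, y to the case's left, z out of the face. The pocket is 54 mm along y, 44 mm up the slope, 18 mm deep, square walls; its centre is 42 mm from the door's right end. The door slides to +y, behind the outer door, with 4 to 5 N of drag.
- inner_edge (a point): Middle of the inner door's right end, at its outer surface; door 165 mm along y, 150 up the slope, 10 thick; axes as inner_pull. Shut (or up to 10 mm open, as at the start) this end is in or close by the frame's right cheek, out of reach. The door slides until it meets a hard stop hidden behind the outer door, this end then showing up to 25 mm beyond outer_free_edge.
- outer_free_edge (a point): Middle of the right end of the outer (left, upper) door, at its outer surface, behind which the inner door slides; axes as inner_pull. 165 x 150 x 10 mm, starts shut at the left, slides right with 5 N of drag; it is to stay shut. A finger in the inner pocket meets this edge about 50 mm before the inner door is home.
- bay_floor (a point): Point on the floor of the right-hand bay, in the middle of the part that is uncovered when the inner door is home (the free opening is then about 125 mm along y). Axes as the case.
- stone_center (a point): Centre (half-way up) of the long river stone, 47 mm (its x) x 93 mm (its y) x 39 mm high, 0.17 to 0.34 kg, lying flat on the table in front of the case, its long side roughly along the case's x, up to 20 degrees off. Its z points up.
- stone: The long river stone; origin at the centre of its underside.

How it is judged:
By the outcome, as a careful person would: the job done as asked, in the order asked, and still so for the second after the job is handed in, with the robot touching nothing.
It also fails if it takes over 61 s, if anything falls off the work surface, if the arm or the gripper's body presses on something with over 40 N, if the wrist force passes 120 N, or if a joint passes its speed limit or range.

### The arm

A 6-joint arm with a two-finger parallel gripper is mounted at the origin on the work surface; the furniture and walls round the work are solid. World frame = base frame: x ahead of the robot, y to its left, z up, the work surface at z = 0. Lengths are in m, angles in rad, forces in N, time in s.
With the tool pointing down it reaches from about 0.25 to 0.775 m from the base axis. Payload 8.9 kg.
Tool frame: the origin (TCP) lies at the very end of the fingers, on their centre line; the grasp point (between the pads) lies 19 mm behind it; z points along the fingers, y is the direction in which the jaws open and shut (so a half turn about z gives the same grasp; the last joint's range is limited). The gripper opens to 85 mm and grips with 20 to 120 N. Pads are 22 mm wide; open, the fingers measure 114 mm over their backs; the gripper's body (76 mm by 85 mm) begins 54 mm behind the grasp point. The pads swing forward as they close: fully open they stand 13 mm farther back than shut.
Start: joints at [-1.4, 0.291, -0.153, 1.127, 0, 1.431], TCP at [0.16, -0.5, 0.194] pointing down, gripper open.
Joint ranges: [-2.52, 2.52], [-0.91, 1.74], [-1.3, 1.37], [-1.96, 2.02], [-1.52, 1.47], [-3.14, 3.14]. Speed limits (rad/s): [2.22, 2.22, 2.79, 3.14, 3.14, 3.14].

### API

Orientations are given as a 3x3 rotation matrix whose columns are the frame's x, y, z axes.
In Python, from plant import r gives the robot as it stands. The module is installed in compiled form; this text tells all that it offers.
- The arm moves only by the tool carry_out, never from a script. Its argument "rows" is one flat list of numbers, 7 for each row, row after row: the shift along the world's x, y, z in units of 3 cm (1.0 is 3 cm), then the turn, a rotation vector about the world's x, y, z in units of 4 degrees (1.0 is 4 degrees), then the gripper's target within -1 to 1 (fully open at 1, half-way at 0, shut at -1). In form: [dx, dy, dz, rx, ry, rz, fingers, dx, dy, dz, rx, ry, rz, fingers, ...]. A call has 1 to 20 rows; each row shifts and turns the pose as measured when the row begins; what a row does not reach is not made up. A row lasts 1/10 s, in which the tool goes at most 50 mm and 8.59 degrees, less where a joint would pass 70% of its speed; a pose out of reach is approached as far as the arm can. A call with a number of a shift or a turn outside -1 to 1 is refused whole. A call with a gripper value outside its range is refused whole. The fingers move at their own pace and stop on an object; "force" is the grip in N (left out, the last holds). Time passes only in rows, so rows that do not move let the fingers close. It gives the time, the measured TCP pose, the force and the opening at its end, in the units of the state.
- r.get_state(): the state, without advancing time (a new reading comes with each control period).
- r.camera(name): name is "scene" or "top"; returns a dict with "frame" (400x640x3 uint8, red, green, blue), "vfov" (degrees; the focal length in pixels is half the picture's height over the tangent of half this angle, whatever the lens; pixels are square), "cx", "cy" (the principal point, pixels), "D" ([k1, k2, p1, p2, k3] as OpenCV has them; the pictures are not rectified), "rvec" (rotation vector, rad) and "tvec" (3), from world to camera coordinates, as OpenCV has them. Camera axes: x right, y down, z forward; pixel columns grow to the right and rows downward; lengths in m; the calibration is good to about 2 mm. A picture is of the moment at which its call begins. There is no depth.
- r.close_job(): hands the job in, once; it reports no verdict.
The state is a dict: "time": time; "q": joint angles; "joint_velocities": joint speeds; "joint_efforts": joint torques, N m; "ee_pos": TCP position; "orientation": TCP orientation; "ft_force": force on the tool from outside, world axes, zero at the start; "ft_torque": the same for the moment, N m; "gripper_width": finger opening in m.
Only numpy, scipy, OpenCV 4.12 (cv2) and the standard library are available. Lean on these libraries where they do the work, as an engineer would, in place of code of your own. Each camera call takes 0.05 s, during which the arm holds its last target.

## Working session

There is one attempt and no reset: what is moved stays moved. The work goes in short steps, Python scripts to look and compute and a tool call to move; the robot and the scene stay as the last step left them, time stands still between calls to the robot, and variables do not carry over. Pictures are saved under pics/ and viewed, and the job is handed in when it is done.

Besides the shell and the picture viewer there is one more tool, called after "Emit:" by a JSON object that holds its "fn" and its "kwargs". carry_out: Moves the arm, as the interface text tells. Shifts and turns lie within -1 to 1; 1 stands for 3 cm of shift or 4 degrees of turn. Its arguments: {"type":"object","properties":{"rows":{"type":"array"},"force":{"type":"number"}},"required":["rows"]}

```bash
mkdir -p pics; ls; python3 - <<'E'
from plant import r
import cv2
s=r.get_state(); print(s)
for n in ["scene","top"]:
    c=r.camera(n); cv2.imwrite(f"pics/{n}0.png",cv2.cvtColor(c["frame"],cv2.COLOR_RGB2BGR))
    print(n,{k:v for k,v in c.items() if k!="frame"})
E
```

```text
pics
{'time': 0.0, 'q': array([-1.40029540e+00,  2.91284662e-01, -1.54176468e-01,  1.12672608e+00,
        7.08288717e-06,  1.43150889e+00]), 'joint_velocities': array([-1.61437594e-03, -1.32197804e-04,  2.76471576e-05,  2.87013656e-04,
       -1.15288446e-03, -1.09969788e-03]), 'joint_efforts': array([-3.41906671e-03, -5.37135172e+01,  3.31375587e+01,  1.56164286e-02,
       -3.57048366e-04, -1.52825601e-05]), 'ee_pos': array([ 0.15997171, -0.49947862,  0.19371138]), 'orientation': array([[ 9.52398136e-01,  3.04856915e-01, -2.29019553e-04],
       [ 3.04856935e-01, -9.52397169e-01,  1.37191818e-03],
       [ 2.00121172e-04, -1.37643052e-03, -9.99999033e-01]]), 'ft_force': array([-0.550886  ,  1.25347991, -0.82381278]), 'ft_torque': array([-0.0013169 ,  0.00685172,  0.04094282]), 'gripper_width': 0.08521645148387419}
scene {'vfov': 44.60121638076686, 'cx': 313.25026230770754, 'cy': 190.8336765294201, 'D': array([-0.03634805,  0.        ,  0.        ,  0.        ,  0.        ]), 'rvec': array([ 1.35380852, -1.92344897,  1.03955755]), 'tvec': array([0.31376164, 0.33620709, 0.57337158])}
top {'vfov': 48.017625595283334, 'cx': 313.2624947262476, 'cy': 196.18336317453688, 'D': array([0.02725361, 0.        , 0.        , 0.        , 0.        ]), 'rvec': array([ 2.31679769, -1.47151309,  0.32523101]), 'tvec': array([-0.0591929 ,  0.55236924,  0.77650838])}
```

View pics/scene0.png

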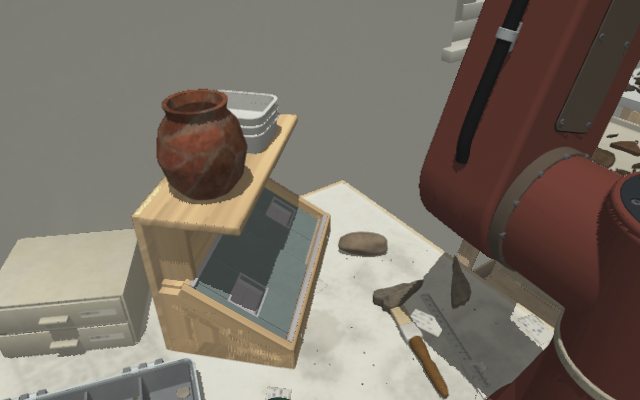

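View pics/top0.png

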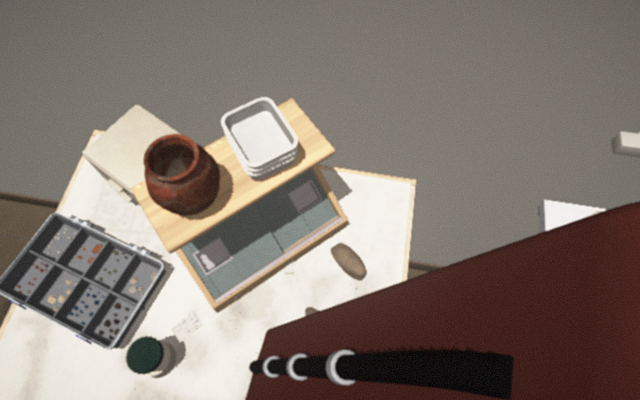

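```bash
cat > h.py <<'E'
import numpy as np, cv2
from plant import r
def cam(n):
    c=r.camera(n); h=c["frame"].shape[0]; f=h/2/np.tan(np.radians(c["vfov"]/2))
    c["K"]=np.array([[f,0,c["cx"]],[0,f,c["cy"]],[0,0,1]]); c["R"]=cv2.Rodrigues(c["rvec"])[0]
    c["C"]=-c["R"].T@c["tvec"]; return c
def proj(c,P): return cv2.projectPoints(np.asarray(P,float).reshape(-1,1,3),c["rvec"],c["tvec"],c["K"],c["D"])[0][:,0]
def ray(c,uv):
    n=cv2.undistortPoints(np.asarray(uv,float).reshape(-1,1,2),c["K"],c["D"])[:,0]
    d=np.c_[n,np.ones(len(n))]@c["R"]; return c["C"],d/np.linalg.norm(d,axis=1)[:,None]
def onz(c,uv,z):
    C,d=ray(c,uv); return C+d*((z-C[2])/d[:,2])[:,None]
def tri(c1,u1,c2,u2):
    C1,d1=ray(c1,u1);C2,d2=ray(c2,u2);out=[]
    for a,b in zip(d1,d2):
        A=np.c_[a,-b];t=np.linalg.lstsq(A,C2-C1,rcond=None)[0]
        p,q=C1+a*t[0],C2+b*t[1];out.append(np.r_[(p+q)/2,np.linalg.norm(p-q)])
    return np.array(out)
def save(c,name,box=None,s=1):
    f=cv2.cvtColor(c["frame"],cv2.COLOR_RGB2BGR)
    if box: x0,y0,x1,y1=box;f=f[y0:y1,x0:x1]
    cv2.imwrite("pics/"+name,cv2.resize(f,None,fx=s,fy=s,interpolation=cv2.INTER_CUBIC))
E
python3 - <<'E'
from h import *
a=cam("scene");b=cam("top")
print(a["C"],b["C"])
save(a,"s1.png",(125,170,345,370),3.5);save(b,"t1.png",(130,90,390,310),3)
E
```

```text
[-0.18168374  0.38905396  0.59654387] [0.17664248 0.0115318  0.93821388]
```

View pics/s1.png

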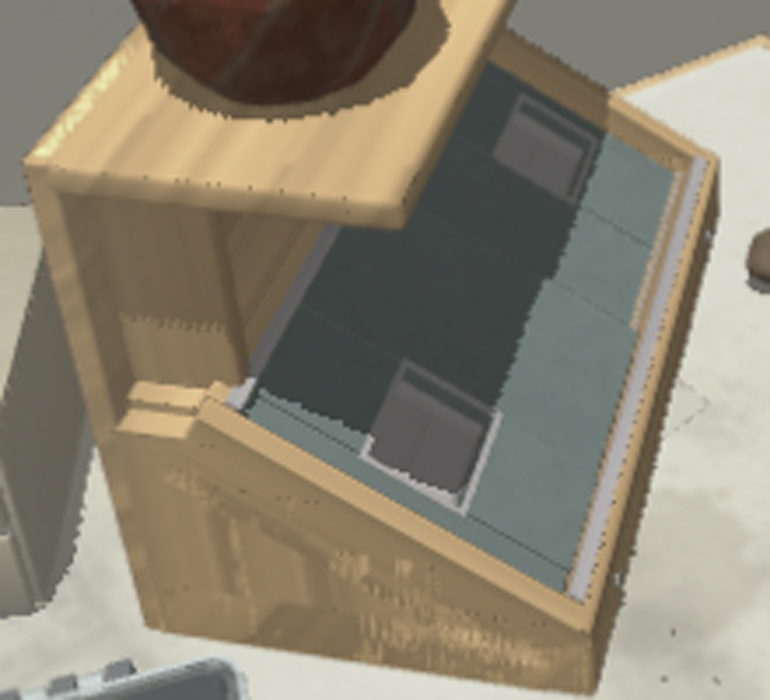

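View pics/t1.png

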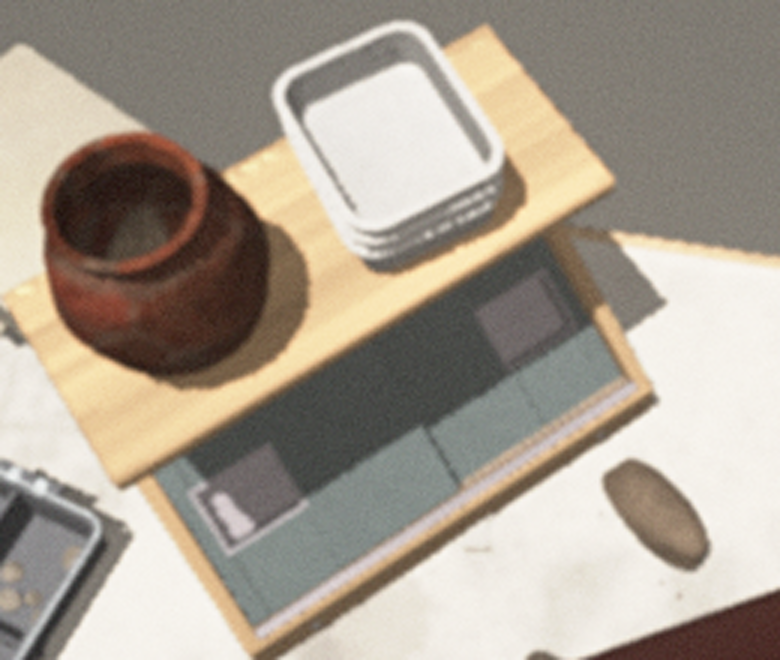

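```bash
python3 - <<'E'
from h import *
np.set_printoptions(precision=4,suppress=True)
a=cam("scene");b=cam("top")
L={"frontL":((583,632),(255,656)),"frontR":((718,160),(653,390)),"shelfL":((402,222),(122,487)),
"shelfR":((595-0,0),(614,183)),
"outfree_low":((637,328),(460,487)),"outer_in_R":((705,160),(635,378)),"ol":((575,598),(258,637)),
"ip_lf_up":((522,92),(540,268)),"ip2":((605,133),(580,328)),"ip3":((578,205),(512,371)),"ip4":((493,155),(474,314)),
"op1":((405,360),(270,445)),"op2":((500,412),(306,505)),"op3":((465,515),(233,555)),"op4":((362,455),(190,490))}
for k,(s,t) in L.items():
    if k=="shelfR": continue
    us=np.array(s)/3.5+[125,170];ut=np.array(t)/3+[130,90]
    print(k,tri(a,[us],b,[ut])[0])
E
```

```text
frontL [0.2576 0.2722 0.0372 0.0036]
frontR [0.5413 0.1071 0.0396 0.0005]
shelfL [0.2858 0.3232 0.2397 0.0018]
outfree_low [0.4148 0.198  0.0478 0.0011]
outer_in_R [0.5397 0.119  0.0454 0.0076]
ol [0.2676 0.273  0.0473 0.0017]
ip_lf_up [0.5718 0.2103 0.0905 0.0028]
ip2 [0.5518 0.1699 0.0666 0.0017]
ip3 [0.5036 0.2005 0.0599 0.0021]
ip4 [0.5213 0.2384 0.0887 0.0003]
op1 [0.3746 0.3153 0.0977 0.0005]
op2 [0.3534 0.2802 0.0748 0.0004]
op3 [0.3043 0.3081 0.0711 0.0009]
op4 [0.3247 0.3448 0.0992 0.0021]
```

```bash
python3 - <<'E'
from h import *
np.set_printoptions(precision=4,suppress=True)
for n,box in (("scene",(333,225,395,262)),("top",(326,236,372,285))):
    c=cam(n);x0,y0,x1,y1=box
    f=c["frame"][y0:y1,x0:x1].astype(int)
    hsv=cv2.cvtColor(c["frame"][y0:y1,x0:x1],cv2.COLOR_RGB2HSV)
    m=((f[...,0]-f[...,2]>14)&(f[...,0]<185)).astype(np.uint8)
    m=cv2.morphologyEx(m,cv2.MORPH_OPEN,np.ones((3,3)))
    cs=max(cv2.findContours(m,0,cv2.CHAIN_APPROX_NONE)[0],key=cv2.contourArea)
    (u,v),wh,an=cv2.minAreaRect(cs); print(n,cv2.contourArea(cs),u+x0,v+y0,wh,an)
    P=onz(c,cs[:,0]+[x0,y0],0.0195)[:,:2].astype(np.float32)
    R=cv2.minAreaRect(P*1000);print(np.array(R[0]),R[1],R[2])
    q=P*1000; mu=q.mean(0)
    M=cv2.moments(P*1000); cov=np.array([[M["mu20"],M["mu11"]],[M["mu11"],M["mu02"]]])
    w,V=np.linalg.eigh(cov);print(M["m10"]/M["m00"],M["m01"]/M["m00"],"axis deg",np.degrees(np.arctan2(V[1,1],V[0,1])))
E
```

```text
scene 893.0 362.5 242.5 (23.0, 49.0) 90.0
[466.7053  70.4028] (91.40672302246094, 68.69571685791016) 63.434547424316406
465.7045395404029 68.95393435140923 axis deg 64.38545979969632
top 730.5 348.75000190734863 261.25 (43.84062194824219, 20.50609588623047) 45.0
[464.3239  70.4252] (92.94945526123047, 44.84986877441406) 67.7060546875
464.6804400028825 70.39061002029167 axis deg 64.28911317442714
```

```bash
cat >> h.py <<'E'
np.set_printoptions(precision=4,suppress=True)
from scipy.spatial.transform import Rotation as Ro
xc=np.array([.5033,.8641,0]);yc=np.array([-.8641,.5033,0]);zc=np.array([0,0,1.])
FM=np.array([.4385,.2560,.0875]); PULL=np.array([.5371,.2048,.0764])
def tilt(th=32,yaw=0):
    t=np.radians(th);R=np.c_[np.cos(t)*xc+np.sin(t)*zc,-yc,np.sin(t)*xc-np.cos(t)*zc]
    return Ro.from_rotvec([0,0,np.radians(yaw)]).as_matrix()@R
N=-tilt()[:,2]
def go(p,R=None):
    s=r.get_state();d=(p-s["ee_pos"])/.03
    w=np.zeros(3) if R is None else np.degrees(Ro.from_matrix(R@s["orientation"].T).as_rotvec())/4
    print("t",round(s["time"],2),"pos",s["ee_pos"],"F",s["ft_force"],"w",round(s["gripper_width"],4),"q",s["q"])
    print("total shift units",d,"turn units",w,"min rows",max(abs(np.r_[d,w])))
E
python3 -c "
from h import *
go(PULL+.15*N,tilt())"
```

```text
t 0.4 pos [ 0.1601 -0.5     0.1942] F [0.0308 0.1471 0.4206] w 0.0853 q [-1.4003  0.2908 -0.1535  1.1267  0.      1.4315]
total shift units [11.2345 21.2025  0.3125] turn units [ 5.1188 -6.3777 10.2277] min rows 21.20253651956317
```

Emit:
{"fn": "carry_out", "kwargs": {"rows": [0.47,0.88,0.1,0.21,-0.27,0.43,-1,0.47,0.88,0.1,0.21,-0.27,0.43,-1,0.47,0.88,0.1,0.21,-0.27,0.43,-1,0.47,0.88,0.1,0.21,-0.27,0.43,-1,0.47,0.88,0.1,0.21,-0.27,0.43,-1,0.47,0.88,0.1,0.21,-0.27,0.43,-1,0.47,0.88,0.1,0.21,-0.27,0.43,-1,0.47,0.88,0.1,0.21,-0.27,0.43,-1,0.47,0.88,0,0.21,-0.27,0.43,-1,0.47,0.88,0,0.21,-0.27,0.43,-1,0.47,0.88,0,0.21,-0.27,0.43,-1,0.47,0.88,0,0.21,-0.27,0.43,-1], "force": 40}}

```text
time: 1.6
ee_pos: [0.3335, -0.1735, 0.2195]
orientation: [[0.747, 0.635, 0.194], [0.599, -0.771, 0.216], [0.287, -0.045, -0.957]]
ft_force: [1.1, 0.2, -0.5]
gripper_width: 0.0001
```

```bash
python3 -c "
from h import *
go(PULL+.15*N,tilt())"
```

```text
t 1.6 pos [ 0.3335 -0.1735  0.2195] F [ 1.0833  0.17   -0.5151] w 0.0001 q [-0.9636 -0.0094 -0.4859  1.164   0.2864  1.4852]
total shift units [ 5.4537 10.3208 -0.5283] turn units [ 2.5129 -2.9865  4.9529] min rows 10.320810248788176
```

Emit:
{"fn": "carry_out", "kwargs": {"rows": [0.45,0.85,-0.04,0.21,-0.25,0.41,-1,0.45,0.85,-0.04,0.21,-0.25,0.41,-1,0.45,0.85,-0.04,0.21,-0.25,0.41,-1,0.45,0.85,-0.04,0.21,-0.25,0.41,-1,0.45,0.85,-0.04,0.21,-0.25,0.41,-1,0.45,0.85,-0.04,0.21,-0.25,0.41,-1,0.45,0.85,-0.04,0.21,-0.25,0.41,-1,0.45,0.85,-0.04,0.21,-0.25,0.41,-1,0.45,0.85,-0.04,0.21,-0.25,0.41,-1,0.45,0.85,-0.04,0.21,-0.25,0.41,-1,0.4,0.8,-0.04,0.21,-0.25,0.41,-1,0,0,0,0.1,-0.1,0.2,-1]}}

```text
time: 2.8
ee_pos: [0.4858, 0.1199, 0.2077]
orientation: [[0.426, 0.864, 0.269], [0.733, -0.503, 0.457], [0.53, 0.003, -0.848]]
ft_force: [-1.0, -0.4, 0.4]
gripper_width: 0.0001
```

```bash
python3 -c "
from h import *
a=cam('scene');b=cam('top')
save(a,'s2.png',(125,120,445,370),2.4);save(b,'t2.png')
go(PULL+.04*N,tilt())"
```

```text
t 2.9 pos [0.4851 0.118  0.2074] F [-1.3484  0.3312  0.0425] w 0.0002 q [-0.3064  0.0369 -0.583   0.8115  0.541   1.8326]
total shift units [ 1.3761  2.2836 -3.2364] turn units [0.0352 0.0165 0.0385] min rows 3.2364145473062407
```

View pics/s2.png

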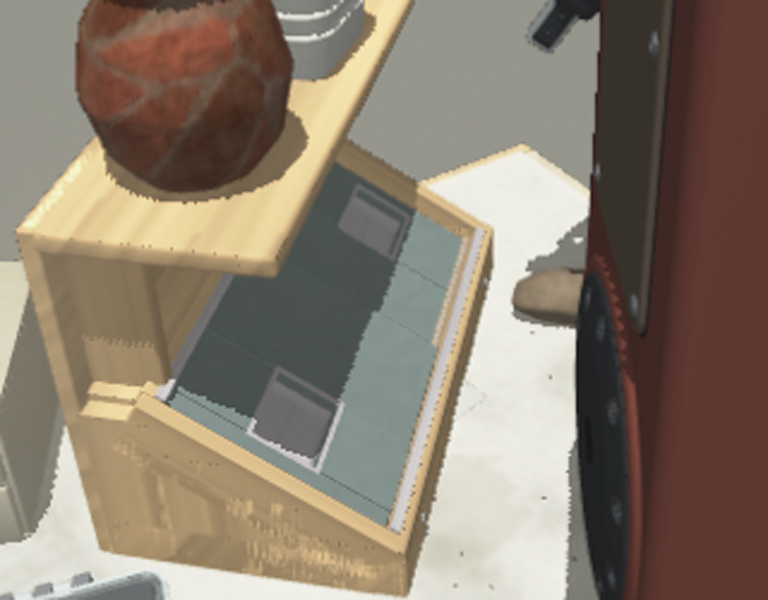

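View pics/t2.png

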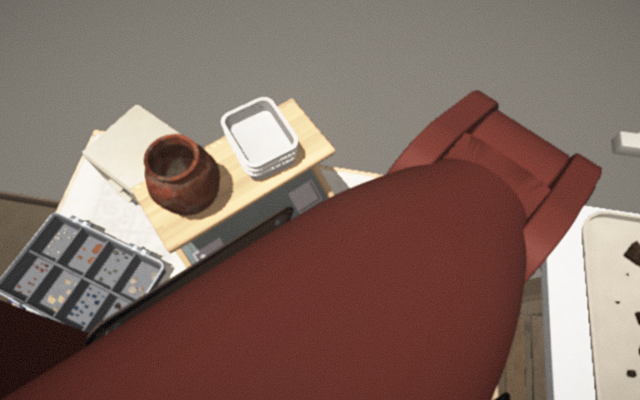

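Emit:
{"fn": "carry_out", "kwargs": {"rows": [0.34,0.57,-0.8,0.01,0,0.01,-1,0.34,0.57,-0.8,0.01,0,0.01,-1,0.34,0.57,-0.8,0,0,0,-1,0.34,0.57,-0.8,0,0,0,-1,0,0,0,0,0,0,-1]}}

```text
time: 3.4
ee_pos: [0.5289, 0.1824, 0.11]
orientation: [[0.434, 0.858, 0.275], [0.731, -0.514, 0.45], [0.528, 0.006, -0.85]]
ft_force: [-0.6, 0.1, 0.0]
gripper_width: 0.0003
```

```bash
python3 -c "
from h import *
a=cam('scene')
save(a,'s3.png',(125,120,445,370),2.4)
go(PULL-.012*N,tilt())"
```

```text
t 3.45 pos [0.5292 0.1817 0.1112] F [0.1606 0.3435 0.4141] w -0.0001 q [-0.1253  0.2091 -0.6851  0.4254  0.5016  2.0475]
total shift units [ 0.3703  0.952  -1.4992] turn units [0.082  0.0704 0.1722] min rows 1.4991834128179977
```

View pics/s3.png

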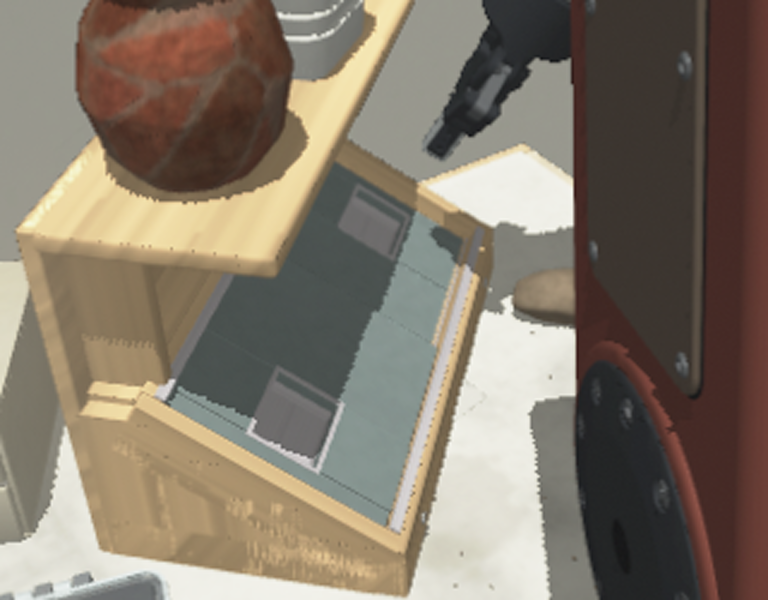

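```bash
python3 -c "
from h import *
a=cam('scene')
for p in (r.get_state()['ee_pos'],PULL,PULL+.04*N,PULL-.012*N,FM): print((proj(a,p)[0]-[125,120])*2.4)"
```

```text
[406.5432 179.657 ]
[376.2355 219.4573]
[401.4578 185.4207]
[368.9078 229.3468]
[344.1603 298.5699]
```

```bash
python3 -c "
from h import *
a=cam('scene')
f=a['frame'].copy()
s=r.get_state();z=s['orientation'][:,2];y=s['orientation'][:,1];x=s['orientation'][:,0]
f=cv2.cvtColor(f,cv2.COLOR_RGB2BGR)[110:230,230:390];f=cv2.resize(f,None,fx=5,fy=5,interpolation=cv2.INTER_NEAREST)
for k in (0,.019,.05,.073):
  u=(proj(a,s['ee_pos']-k*z)[0]-[230,110]+.5)*5;cv2.circle(f,tuple(int(v) for v in u),4,(0,0,255),-1)
cv2.imwrite('pics/s4.png',f);print(s['ee_pos'])"
```

```text
[0.5303 0.1811 0.113 ]
```

View pics/s4.png

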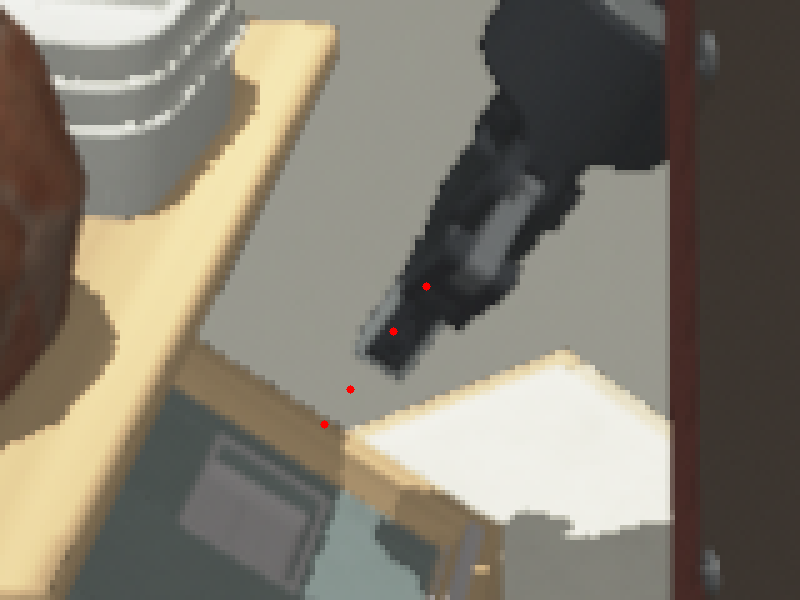

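```bash
python3 -c "
from h import *
a=cam('scene')
for p in ([.4858,.1199,.2077],[.4851,.118,.2074]): print((proj(a,p)[0]-[125,120])*2.4)
for i in range(3):
  s=r.get_state();print(s['time'],s['ee_pos'],s['q'],s['joint_velocities']);a=cam('scene')
f=cv2.cvtColor(a['frame'],cv2.COLOR_RGB2BGR)[110:230,230:390];f=cv2.resize(f,None,fx=5,fy=5,interpolation=cv2.INTER_NEAREST)
cv2.imwrite('pics/s5.png',f)
"
```

```text
[505.247   80.6514]
[508.15    81.0232]
3.6 [0.5307 0.181  0.1135] [-0.1268  0.2059 -0.6834  0.4266  0.5022  2.047 ] [-0.0001 -0.0063  0.0024 -0.0046  0.0009  0.0038]
3.65 [0.5309 0.181  0.1136] [-0.1268  0.2057 -0.6834  0.4263  0.5022  2.0472] [ 0.0006 -0.0045 -0.0017 -0.0069  0.0001  0.0037]
3.7 [0.531  0.1811 0.1137] [-0.1266  0.2056 -0.6834  0.426   0.5022  2.0473] [ 0.0034  0.0018 -0.0017 -0.0073 -0.0013  0.0049]
```

View pics/s5.png

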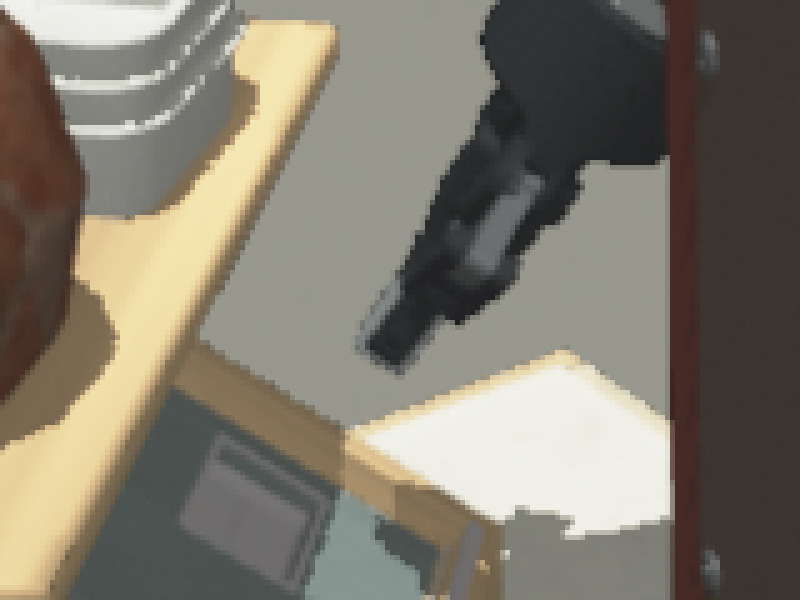

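```bash
python3 -c "
from h import *
b=cam('top');print(proj(b,[.4851,.118,.2074]))
f=cv2.cvtColor(b['frame'],cv2.COLOR_RGB2BGR)
s=r.get_state();z=s['orientation'][:,2]
print([proj(b,s['ee_pos']-k*z)[0] for k in (0,.036,.073)])
print(s['ee_pos'],s['orientation'])
f=cv2.resize(f[130:330,180:420],None,fx=3.3,fy=3,interpolation=cv2.INTER_NEAREST);cv2.imwrite('pics/t5.png',f)
"
```

```text
[[335.5303 208.179 ]]
[array([314.4546, 196.2564]), array([319.6875, 196.9321]), array([325.5122, 197.6843])]
[0.5308 0.1813 0.1134] [[ 0.4312  0.8576  0.2804]
 [ 0.7303 -0.5143  0.4496]
 [ 0.5298  0.0109 -0.848 ]]
```

View pics/t5.png

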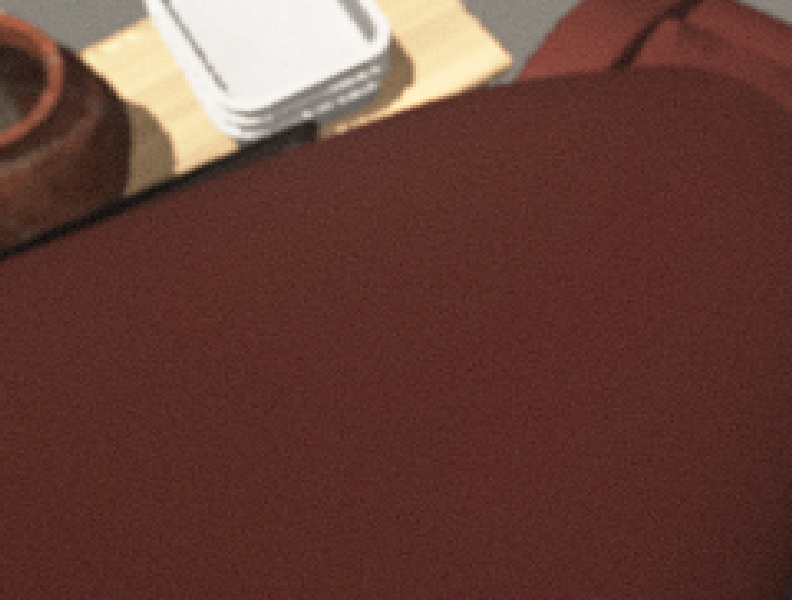

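```bash
python3 -c "
from h import *
go(PULL-.003*N,tilt())"
```

```text
t 3.8 pos [0.5308 0.1813 0.1134] F [ 0.3429  0.352  -0.9232] w 0.0002 q [-0.1262  0.206  -0.6837  0.4254  0.5022  2.0476]
total shift units [ 0.2355  0.8288 -1.3187] turn units [0.0809 0.1341 0.1828] min rows 1.3187247569420932
```

Emit:
{"fn": "carry_out", "kwargs": {"rows": [0.06,0.2,-0.33,0.04,0.06,0.1,-1,0.06,0.2,-0.33,0.04,0.06,0.1,-1,0.06,0.2,-0.33,0,0,0,-1,0.06,0.2,-0.33,0,0,0,-1,0,0,0,0,0,0,-1]}}

```text
time: 4.3
ee_pos: [0.539, 0.2067, 0.0709]
orientation: [[0.425, 0.865, 0.267], [0.733, -0.502, 0.459], [0.531, 0.001, -0.848]]
ft_force: [0.2, -0.6, -0.4]
gripper_width: 0.0002
```

```bash
cat > v.py <<'E'
from h import *
import sys
a=cam('scene')
s=r.get_state();z=s['orientation'][:,2]
x0,y0,x1,y1=[int(v) for v in sys.argv[2:6]];k=int(sys.argv[6])
f=cv2.cvtColor(a['frame'],cv2.COLOR_RGB2BGR)[y0:y1,x0:x1];f=cv2.resize(f,None,fx=k,fy=k,interpolation=cv2.INTER_NEAREST)
u=(proj(a,s['ee_pos'])[0]-[x0,y0]+.5)*k;cv2.circle(f,tuple(int(v) for v in u),3,(0,0,255),-1)
cv2.imwrite('pics/'+sys.argv[1],f)
E
python3 v.py s6.png 230 110 390 230 5;python3 -c "
from h import *
go(PULL-.003*N,tilt())"
```

```text
t 4.35 pos [0.5392 0.2064 0.0715] F [-0.2172 -0.4696  0.1493] w -0.0 q [-0.0728  0.2968 -0.7062  0.2995  0.4972  2.0915]
total shift units [-0.0438 -0.0076  0.079 ] turn units [-0.0055  0.0218 -0.0295] min rows 0.07897423968260635
```

View pics/s6.png

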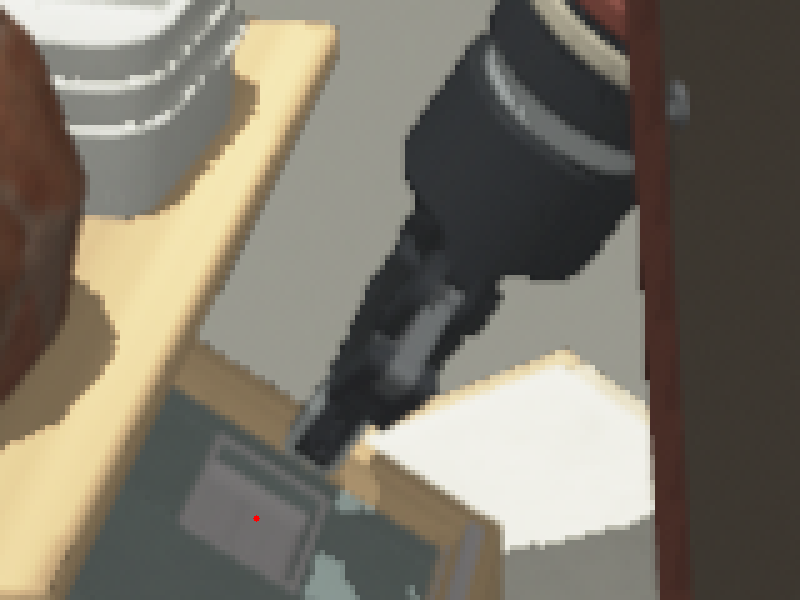

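Emit:
{"fn": "carry_out", "kwargs": {"rows": [0.036,0.061,-0.113,0,0,0,-1,0.036,0.061,-0.113,0,0,0,-1,0.036,0.061,-0.113,0,0,0,-1,0.036,0.061,-0.113,0,0,0,-1]}}

```text
time: 4.75
ee_pos: [0.5446, 0.2139, 0.0578]
orientation: [[0.424, 0.865, 0.268], [0.733, -0.502, 0.459], [0.531, 0.002, -0.847]]
ft_force: [0.6, -0.6, -1.3]
gripper_width: 0.0
```

```bash
python3 v.py s7.png 230 110 390 230 5;python3 -c "
from h import *
go(PULL-.04*N,tilt())"
```

```text
t 4.8 pos [0.5445 0.2141 0.0573] F [-0.5651  0.9896 -0.0186] w 0.0001 q [-0.0548  0.3294 -0.7111  0.2517  0.4924  2.1113]
total shift units [ 0.1091  0.3007 -0.4949] turn units [-0.0058  0.0348 -0.0301] min rows 0.49490143807832976
```

View pics/s7.png

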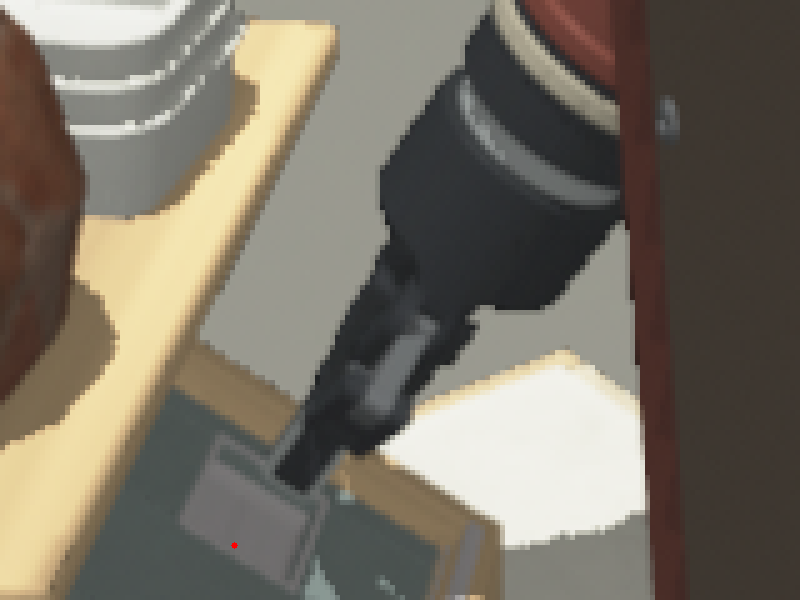

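Emit:
{"fn": "carry_out", "kwargs": {"rows": [0.05,0.085,-0.095,0,0,0,-1,0.05,0.085,-0.095,0,0,0,-1,0.05,0.085,-0.095,0,0,0,-1,0.05,0.085,-0.095,0,0,0,-1]}}

```text
time: 5.2
ee_pos: [0.5513, 0.2249, 0.0454]
orientation: [[0.424, 0.865, 0.269], [0.733, -0.502, 0.459], [0.532, 0.003, -0.847]]
ft_force: [0.2, 0.0, -0.1]
gripper_width: -0.0001
```

```bash
python3 v.py s8.png 230 110 390 230 5;python3 -c "
from h import *
go(PULL-.04*N,tilt())"
```

```text
t 5.25 pos [0.5513 0.2251 0.045 ] F [-1.2392 -0.4671  0.6076] w 0.0003 q [-0.0295  0.3618 -0.7085  0.2086  0.4854  2.139 ]
total shift units [-0.1163 -0.0671 -0.0851] turn units [-0.0068  0.0402 -0.0262] min rows 0.11634967481886824
```

View pics/s8.png

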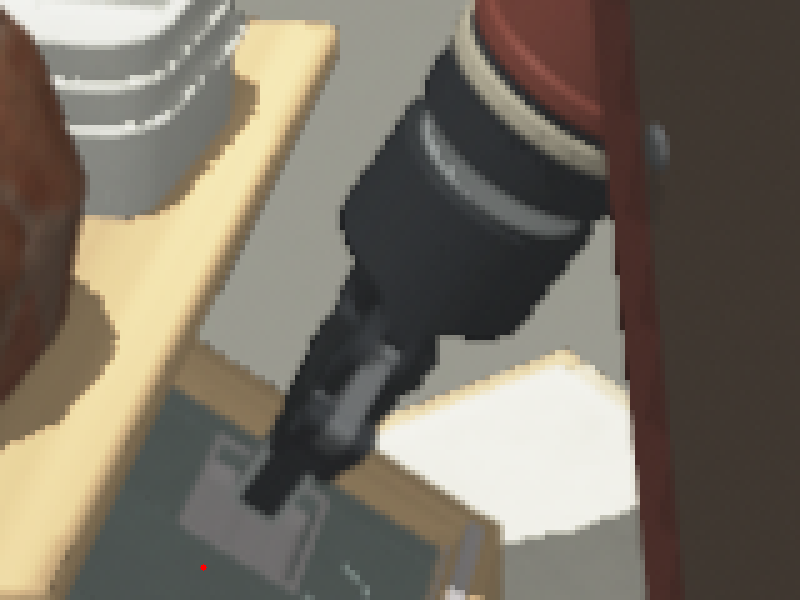

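Emit:
{"fn": "carry_out", "kwargs": {"rows": [0.036,0.061,-0.113,0,0,0,-1,0.036,0.061,-0.113,0,0,0,-1]}}

```text
time: 5.45
ee_pos: [0.5537, 0.2291, 0.0379]
orientation: [[0.424, 0.865, 0.268], [0.733, -0.502, 0.459], [0.532, 0.002, -0.847]]
ft_force: [0.1, -0.1, -0.4]
gripper_width: -0.0001
```

Emit:
{"fn": "carry_out", "kwargs": {"rows": [0.03,0.05,-0.09,0,0,0,-1,0,0,0,0,0,0,-1]}}

```text
time: 5.65
ee_pos: [0.5544, 0.231, 0.0345]
orientation: [[0.424, 0.865, 0.268], [0.733, -0.501, 0.459], [0.531, 0.002, -0.847]]
ft_force: [-0.6, 0.1, -1.1]
gripper_width: 0.0002
```

```bash
python3 v.py s9.png 230 110 390 230 5;python3 -c "
from h import *
go(PULL-.04*N,tilt());s=r.get_state();print((s['ee_pos']-PULL)@np.c_[tilt()[:,0],yc,N])"
```

```text
t 5.7 pos [0.5544 0.2309 0.0346] F [-0.3591 -0.0987 -0.0336] w 0.0001 q [-0.0167  0.3862 -0.7101  0.1766  0.4817  2.1525]
total shift units [-0.222  -0.2605  0.2627] turn units [-0.0068  0.0361 -0.0315] min rows 0.26272254780003607
[ 0.0044 -0.0018 -0.052 ]
```

View pics/s9.png

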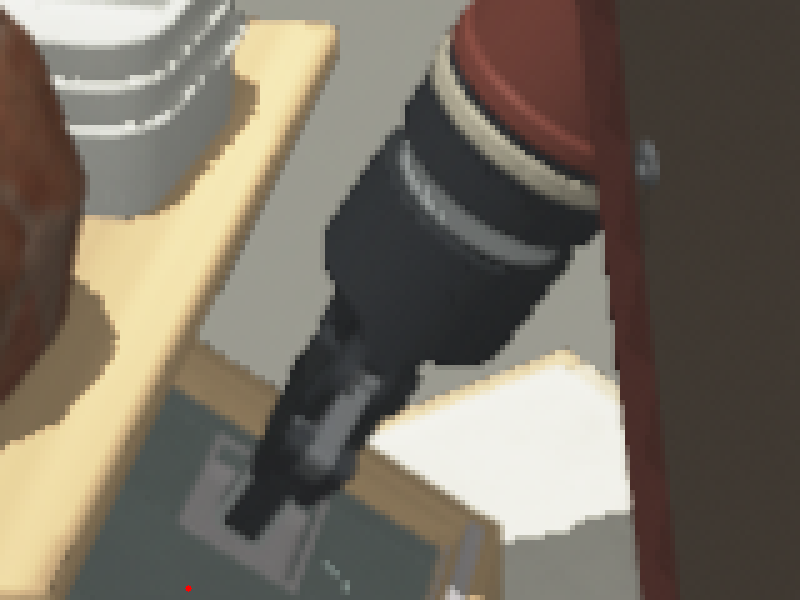

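Emit:
{"fn": "carry_out", "kwargs": {"rows": [0.027,0.046,-0.085,0,0,0,-1,0,0,0,0,0,0,-1]}}

```text
time: 5.9
ee_pos: [0.5554, 0.2323, 0.032]
orientation: [[0.424, 0.865, 0.268], [0.733, -0.502, 0.459], [0.531, 0.002, -0.847]]
ft_force: [0.3, -0.1, -0.1]
gripper_width: 0.0001
```

Emit:
{"fn": "carry_out", "kwargs": {"rows": [0.027,0.046,-0.085,0,0,0,-1,0,0,0,0,0,0,-1]}}

```text
time: 6.1
ee_pos: [0.5564, 0.2338, 0.0294]
orientation: [[0.424, 0.865, 0.268], [0.733, -0.502, 0.459], [0.532, 0.002, -0.847]]
ft_force: [0.2, 0.2, 1.3]
gripper_width: 0.0003
```

```bash
python3 v.py s10.png 230 110 390 230 5;python3 -c "
from h import *
go(PULL-.04*N,tilt());s=r.get_state();print((s['ee_pos']-PULL)@np.c_[tilt()[:,0],yc,N])"
```

```text
t 6.15 pos [0.5565 0.2337 0.0295] F [-0.9632  0.6477  0.6618] w 0.0004 q [-0.0105  0.3985 -0.7105  0.16    0.4798  2.1594]
total shift units [-0.2899 -0.3526  0.4325] turn units [-0.0068  0.0451 -0.0273] min rows 0.43251699628975526
[ 0.0046 -0.0022 -0.0582]
```

View pics/s10.png

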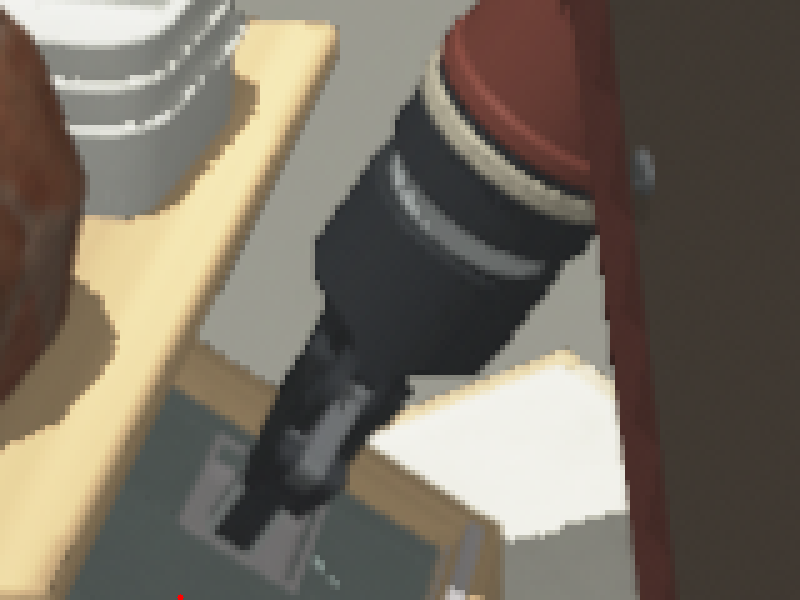

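Emit:
{"fn": "carry_out", "kwargs": {"rows": [-0.144,0.084,0,0,0,0,-1,-0.144,0.084,0,0,0,0,-1,-0.144,0.084,0,0,0,0,-1,-0.144,0.084,0,0,0,0,-1]}}

```text
time: 6.55
ee_pos: [0.5394, 0.2436, 0.0298]
orientation: [[0.424, 0.864, 0.271], [0.734, -0.503, 0.457], [0.532, 0.005, -0.847]]
ft_force: [4.8, -1.8, -4.2]
gripper_width: 0.0001
```

```bash
python3 v.py s11.png 230 110 390 230 5;python3 -c "
from h import *
go(PULL-.04*N,tilt());s=r.get_state();print((s['ee_pos']-PULL)@np.c_[tilt()[:,0],yc,N],s['ft_force']@yc)"
```

```text
t 6.6 pos [0.5384 0.2442 0.0297] F [ 2.5114 -0.7847 -1.2496] w -0.0002 q [ 0.0134  0.3745 -0.7563  0.125   0.4717  2.1857]
total shift units [ 0.3126 -0.7022  0.4243] turn units [ 0.0027  0.062  -0.0167] min rows 0.7021901369223159
[ 0.0047  0.0187 -0.0579] -2.5650454433227394
```

View pics/s11.png

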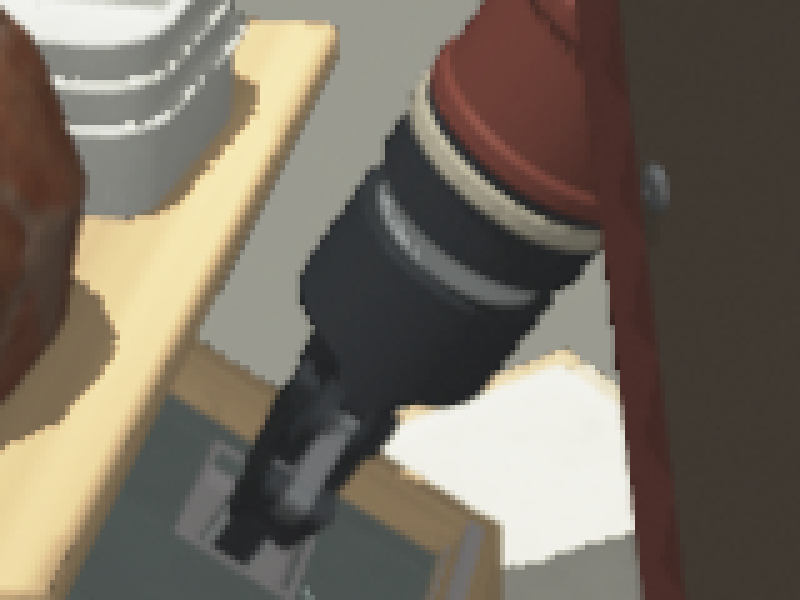

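Emit:
{"fn": "carry_out", "kwargs": {"rows": [-0.144,0.084,0,0,0,0,-1,-0.144,0.084,0,0,0,0,-1,-0.144,0.084,0,0,0,0,-1,-0.144,0.084,0,0,0,0,-1,-0.144,0.084,0,0,0,0,-1,-0.144,0.084,0,0,0,0,-1,-0.144,0.084,0,0,0,0,-1,-0.144,0.084,0,0,0,0,-1,-0.144,0.084,0,0,0,0,-1]}}

```text
time: 7.5
ee_pos: [0.4983, 0.2672, 0.0301]
orientation: [[0.424, 0.864, 0.273], [0.734, -0.504, 0.455], [0.531, 0.008, -0.848]]
ft_force: [3.8, -2.7, -1.6]
gripper_width: 0.0001
```

```bash
python3 v.py s12.png 200 130 360 250 5;python3 -c "
from h import *
go(PULL-.04*N,tilt());s=r.get_state();print((s['ee_pos']-PULL)@np.c_[tilt()[:,0],yc,N],s['ft_force']@yc)"
```

```text
t 7.55 pos [0.4974 0.2677 0.03  ] F [ 2.648  -0.7415 -0.614 ] w 0.0004 q [ 0.0752  0.323  -0.8541  0.0474  0.4489  2.2515]
total shift units [ 1.6796 -1.4862  0.4155] turn units [0.0353 0.0931 0.0036] min rows 1.679627769443006
[ 0.0046  0.066  -0.0575] -2.6613215875129024
```

View pics/s12.png

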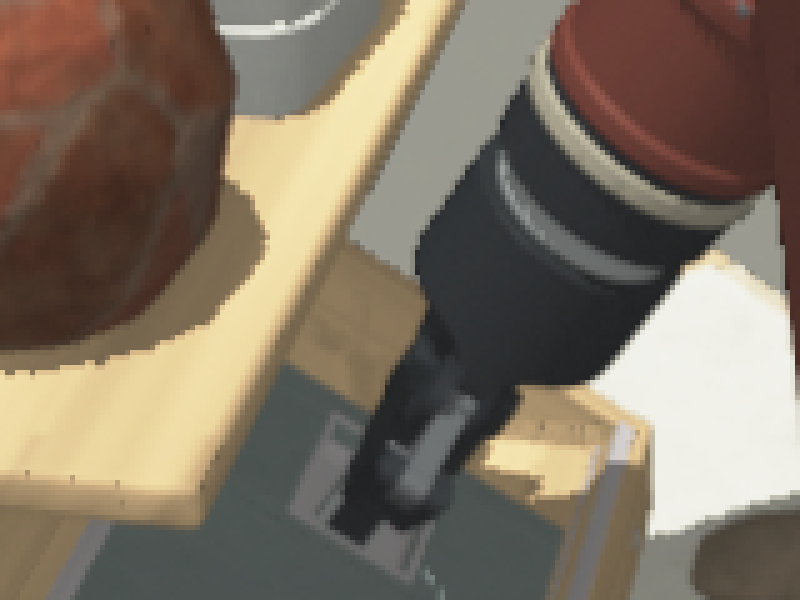

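Emit:
{"fn": "carry_out", "kwargs": {"rows": [-0.144,0.084,0,0,0,0,-1,-0.144,0.084,0,0,0,0,-1,0.06,-0.035,0,0,0,0,-1,-0.1,-0.17,0.31,0,0,0,-1,-0.1,-0.17,0.31,0,0,0,-1,-0.1,-0.17,0.31,0,0,0,-1,-0.1,-0.17,0.31,0,0,0,-1,0,0,0,0,0,0,-1]}}

```text
time: 8.35
ee_pos: [0.4726, 0.2542, 0.0677]
orientation: [[0.423, 0.867, 0.263], [0.733, -0.498, 0.463], [0.532, -0.003, -0.846]]
ft_force: [0.1, -0.5, -0.6]
gripper_width: 0.0002
```

```bash
python3 v.py s13.png 200 130 360 250 5;python3 -c "
from h import *
E=np.c_[tilt()[:,0],yc,N]
go(PULL+E@[.0046,-.005,-.015],tilt());s=r.get_state();print((s['ee_pos']-PULL)@np.c_[tilt()[:,0],yc,N],s['ft_force']@yc)"
```

```text
t 8.4 pos [0.4726 0.2543 0.0672] F [ 0.951   0.387  -0.1419] w -0.0004 q [ 0.0381  0.2103 -0.863   0.1775  0.4692  2.2088]
total shift units [ 2.4921 -1.3934 -0.0374] turn units [-0.0542 -0.0187 -0.0782] min rows 2.492096069351374
[ 0.0039  0.0806 -0.0132] -0.6269796401481693
```

View pics/s13.png

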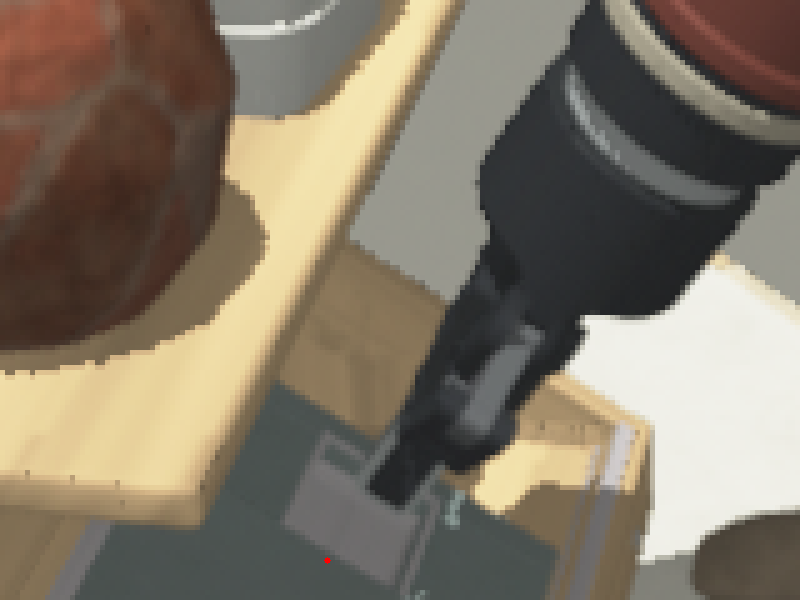

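Emit:
{"fn": "carry_out", "kwargs": {"rows": [0.4,-0.38,0.12,0,0,0,-1,0.6,-0.4,0.1,0,0,0,-1,0.6,-0.36,0,0,0,0,-1,0.5,-0.29,0,0,0,0,-1,0.3,-0.14,0,0,0,0,-1,0,0,0,0,0,0,-1]}}

```text
time: 9.0
ee_pos: [0.5443, 0.2082, 0.0707]
orientation: [[0.424, 0.868, 0.257], [0.733, -0.496, 0.466], [0.532, -0.01, -0.846]]
ft_force: [0.0, 0.3, -0.1]
gripper_width: 0.0003
```

```bash
python3 v.py s14.png 220 110 380 230 5;python3 -c "
from h import *
E=np.c_[tilt()[:,0],yc,N]
go(PULL+E@[.0046,-.005,-.052],tilt());s=r.get_state();print((s['ee_pos']-PULL)@np.c_[tilt()[:,0],yc,N],s['ft_force']@yc)"
```

```text
t 9.05 pos [0.5433 0.2086 0.0705] F [-0.2633 -0.5693 -0.0006] w -0.0003 q [-0.073   0.313  -0.6839  0.3185  0.5052  2.0856]
total shift units [ 0.4656  0.6964 -1.1913] turn units [-0.107  -0.1148 -0.1285] min rows 1.1913464023573321
[ 0.0023 -0.0034 -0.0084] -0.05899529104600221
```

View pics/s14.png

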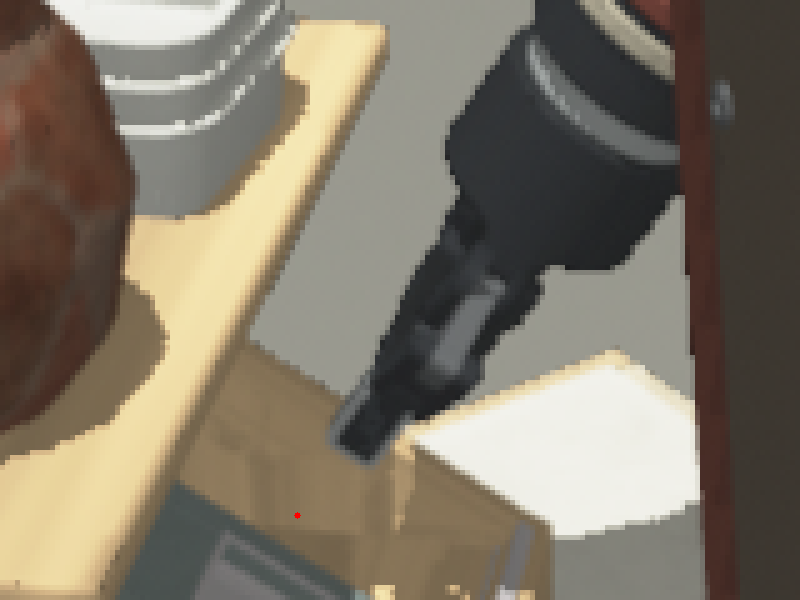

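Emit:
{"fn": "carry_out", "kwargs": {"rows": [0.11,0.16,-0.285,-0.05,-0.06,-0.06,-1,0.11,0.16,-0.285,-0.05,-0.06,-0.06,-1,0.11,0.16,-0.285,0,0,0,-1,0.11,0.16,-0.285,0,0,0,-1,0,0,0,0,0,0,-1]}}

```text
time: 9.55
ee_pos: [0.5523, 0.2311, 0.0334]
orientation: [[0.427, 0.865, 0.262], [0.733, -0.501, 0.46], [0.529, -0.004, -0.848]]
ft_force: [0.1, 0.6, -0.2]
gripper_width: 0.0001
```

```bash
python3 v.py s15.png 220 110 380 230 5;python3 -c "
from h import *
E=np.c_[tilt()[:,0],yc,N]
go(PULL+E@[.0046,-.005,-.049],tilt());s=r.get_state();print((s['ee_pos']-PULL)@np.c_[tilt()[:,0],yc,N],s['ft_force']@yc)"
```

```text
t 9.6 pos [0.5523 0.231  0.0338] F [-1.2708 -0.3816  0.1917] w -0.0002 q [-0.0175  0.3872 -0.7089  0.1834  0.4831  2.1515]
total shift units [ 0.1387 -0.0958  0.1156] turn units [-0.0237 -0.053  -0.0368] min rows 0.1386648792236378
[ 0.0031  0.     -0.0521] 0.9060261033791336
```

View pics/s15.png

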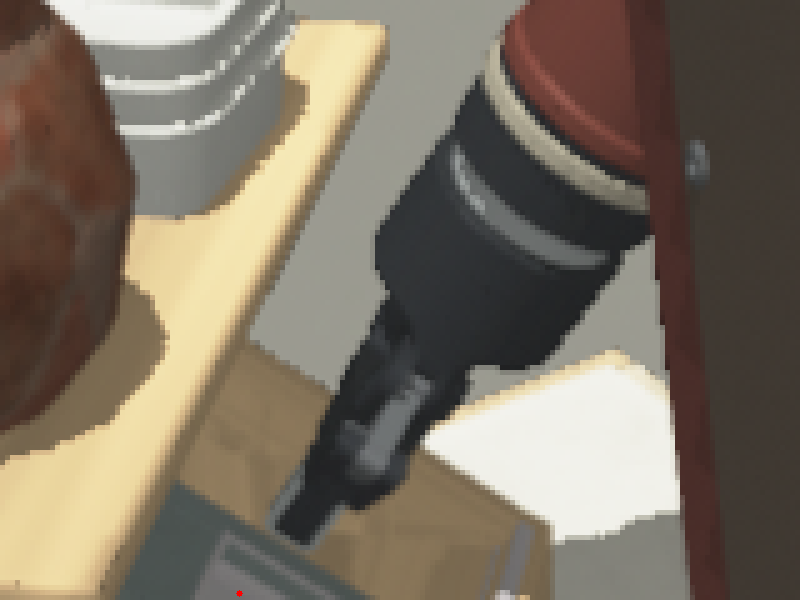

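Emit:
{"fn": "carry_out", "kwargs": {"rows": [-0.12,0.07,0,0,0,0,-1,-0.12,0.07,0,0,0,0,-1,-0.12,0.07,0,0,0,0,-1,-0.12,0.07,0,0,0,0,-1]}}

```text
time: 10.0
ee_pos: [0.5392, 0.2386, 0.035]
orientation: [[0.426, 0.865, 0.266], [0.733, -0.502, 0.458], [0.53, 0.0, -0.848]]
ft_force: [3.3, -2.2, -0.7]
gripper_width: -0.0005
```

```bash
python3 v.py s16.png 220 110 380 230 5;python3 -c "
from h import *
E=np.c_[tilt()[:,0],yc,N]
go(PULL+E@[.0046,-.005,-.049],tilt());s=r.get_state();print((s['ee_pos']-PULL)@np.c_[tilt()[:,0],yc,N],s['ft_force']@yc)"
```

```text
t 10.05 pos [0.5385 0.239  0.035 ] F [ 2.3418 -1.2987 -0.1002] w -0.0003 q [ 0.0013  0.3654 -0.746   0.1552  0.4759  2.1728]
total shift units [ 0.5989 -0.3637  0.0773] turn units [-0.004  -0.0078 -0.0175] min rows 0.5989083800582384
[ 0.0037  0.016  -0.0512] -2.6772136348373294
```

View pics/s16.png

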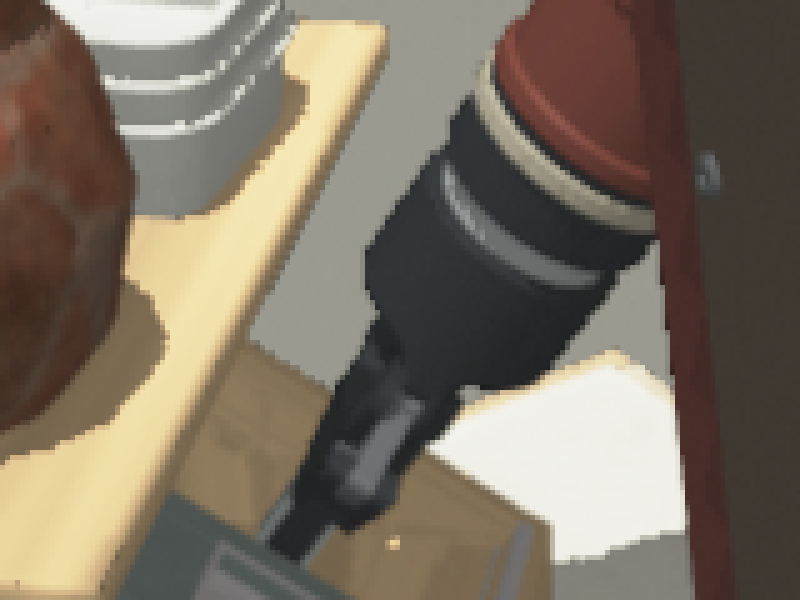

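Emit:
{"fn": "carry_out", "kwargs": {"rows": [-0.14,0.082,0,0,0,0,-1,-0.14,0.082,0,0,0,0,-1,-0.14,0.082,0,0,0,0,-1,-0.14,0.082,0,0,0,0,-1,-0.14,0.082,0,0,0,0,-1,-0.14,0.082,0,0,0,0,-1,-0.12,0.07,0,0,0,0,-1]}}

```text
time: 10.75
ee_pos: [0.5096, 0.2558, 0.0359]
orientation: [[0.426, 0.864, 0.27], [0.733, -0.504, 0.456], [0.53, 0.003, -0.848]]
ft_force: [4.3, -2.8, -1.0]
gripper_width: -0.0003
```

```bash
cat > st.py <<'E'
from h import *
E=np.c_[tilt()[:,0],yc,N]
s=r.get_state();print(s['time'],(s['ee_pos']-PULL)@E,'Fy',s['ft_force']@yc, s['ft_force'])
E
python3 st.py
```

```text
10.75 [ 0.0042  0.0495 -0.0504] Fy -5.088719835957563 [ 4.261  -2.7952 -0.9731]
```

Emit:
{"fn": "carry_out", "kwargs": {"rows": [-0.08,0.047,0,0,0,0,-1,-0.08,0.047,0,0,0,0,-1,-0.08,0.047,0,0,0,0,-1]}}

```text
time: 11.05
ee_pos: [0.5014, 0.2605, 0.0359]
orientation: [[0.426, 0.864, 0.269], [0.734, -0.504, 0.456], [0.53, 0.003, -0.848]]
ft_force: [3.6, -3.9, -0.4]
gripper_width: -0.0001
```

Emit:
{"fn": "carry_out", "kwargs": {"rows": [-0.08,0.047,0,0,0,0,-1,-0.08,0.047,0,0,0,0,-1]}}

```text
time: 11.25
ee_pos: [0.4963, 0.2635, 0.0359]
orientation: [[0.426, 0.864, 0.269], [0.734, -0.504, 0.456], [0.53, 0.003, -0.848]]
ft_force: [2.8, -3.6, -0.9]
gripper_width: -0.0001
```

```bash
python3 st.py;python3 v.py s17.png 200 130 360 250 5
```

```text
11.25 [ 0.0041  0.0648 -0.0504] Fy -4.223419510448083 [ 2.7995 -3.585  -0.8697]
```

View pics/s17.png

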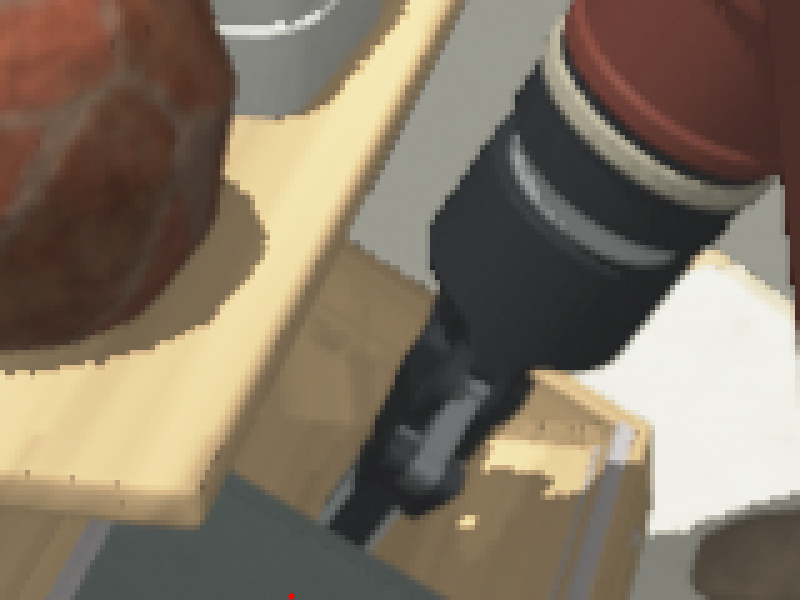

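Emit:
{"fn": "carry_out", "kwargs": {"rows": [-0.065,0.038,0,0,0,0,-1,-0.065,0.038,0,0,0,0,-1]}}

```text
time: 11.5
ee_pos: [0.4917, 0.2661, 0.0359]
orientation: [[0.426, 0.864, 0.269], [0.734, -0.504, 0.456], [0.53, 0.003, -0.848]]
ft_force: [2.8, -4.0, 0.4]
gripper_width: 0.0
```

Emit:
{"fn": "carry_out", "kwargs": {"rows": [-0.065,0.038,0,0,0,0,-1,-0.065,0.038,0,0,0,0,-1]}}

```text
time: 11.7
ee_pos: [0.4909, 0.2666, 0.0363]
orientation: [[0.425, 0.862, 0.275], [0.735, -0.506, 0.452], [0.529, 0.009, -0.849]]
ft_force: [10.5, -9.2, -3.6]
gripper_width: -0.0
```

```bash
python3 st.py
```

```text
11.7 [ 0.0043  0.0711 -0.05  ] Fy -13.709640367742312 [10.5228 -9.1733 -3.6305]
```

Emit:
{"fn": "carry_out", "kwargs": {"rows": [0.07,-0.04,0,0,0,0,-1,0.1,-0.06,0,0,0,0,-1,-0.1,-0.17,0.31,0,0,0,-1,-0.18,-0.31,0.56,0,0,0,-1,-0.18,-0.31,0.56,0,0,0,-1,-0.18,-0.31,0.56,0,0,0,-1,0,-0.8,0.3,0,0,0,-1,0.2,-0.8,0,0,0,0,0,0.2,-0.8,0,0,0,0,1,0,0,0,0,0,0,1]}}

```text
time: 12.7
ee_pos: [0.4797, 0.1612, 0.1064]
orientation: [[0.424, 0.868, 0.26], [0.733, -0.497, 0.465], [0.532, -0.007, -0.847]]
ft_force: [0.4, -0.2, 0.5]
gripper_width: 0.0433
```

```bash
python3 st.py;python3 -c "
from h import *
a=cam('scene');b=cam('top');save(a,'s18.png',(160,150,420,320),3);save(b,'t18.png',(130,90,390,310),3)"
```

```text
12.7 [-0.0406  0.0276  0.0607] Fy -0.4125070377316772 [ 0.3742 -0.1771  0.5277]
```

View pics/s18.png

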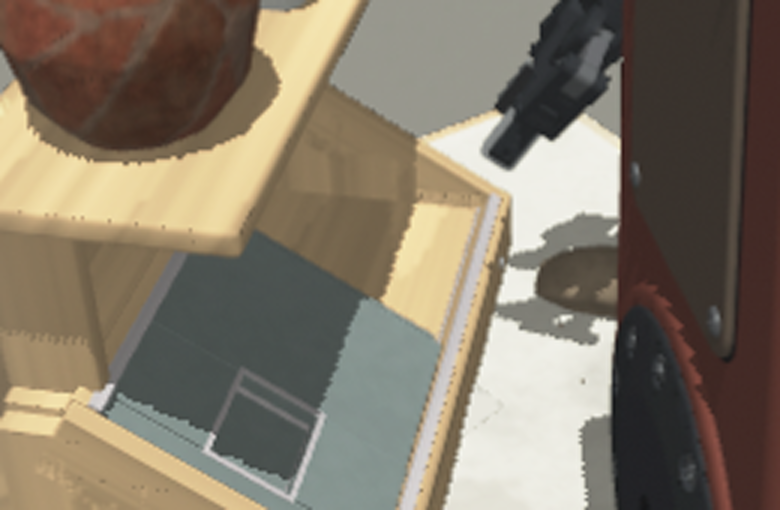

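View pics/t18.png

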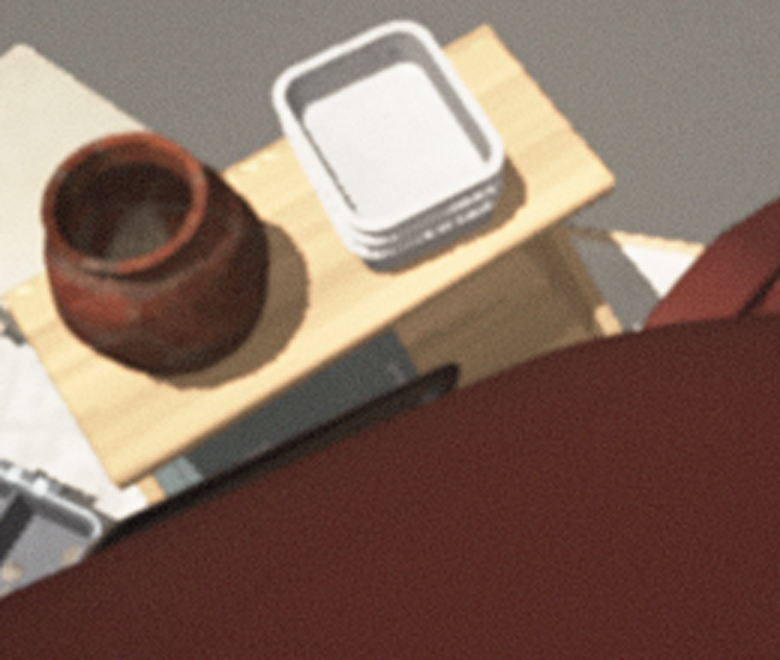

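```bash
python3 -c "
from h import *
b=cam('top')
for off in (0,-.013):
  P0=FM+off*N
  for uv in ((395,330),(416,362),(425,428),(460,487)):
    C,d=ray(b,[np.array(uv)/3+[130,90]]);d=d[0];p=C+d*((P0-C)@N/(d@N));print(off,uv,(p-FM)@np.c_[tilt()[:,0],yc,N])
"
```

```text
0 (395, 330) [ 0.0439 -0.025  -0.    ]
0 (416, 362) [ 0.0176 -0.0263 -0.    ]
0 (425, 428) [-0.0246 -0.0086  0.    ]
0 (460, 487) [-0.0729 -0.0086  0.    ]
-0.013 (395, 330) [ 0.0422 -0.0269 -0.013 ]
-0.013 (416, 362) [ 0.0156 -0.0282 -0.013 ]
-0.013 (425, 428) [-0.0272 -0.0102 -0.013 ]
-0.013 (460, 487) [-0.0762 -0.0102 -0.013 ]
```

```bash
cat >> h.py <<'E'
SR=tilt(32,6.2); a66=np.array([.407,.914,0])
ST=np.array([.465,.070,0])+.010*a66+.009*zc+.042*SR[:,2]
E
python3 -c "
from h import *
print(ST);go(ST-.09*SR[:,2],SR)"
```

```text
[ 0.4781  0.0995 -0.0266]
t 12.85 pos [0.4782 0.1633 0.1059] F [ 0.3692 -0.5628  0.9387] w 0.0656 q [-0.2026  0.1521 -0.7766  0.4566  0.5325  1.9402]
total shift units [-0.6484 -3.5798 -1.8727] turn units [-0.0837 -0.0889  1.4289] min rows 3.5797825868205106
```

Emit:
{"fn": "carry_out", "kwargs": {"rows": [-0.13,-0.72,-0.1,0,0,0.3,1,-0.13,-0.72,-0.2,0,0,0.3,1,-0.13,-0.72,-0.4,-0.03,-0.03,0.3,1,-0.13,-0.72,-0.5,-0.03,-0.03,0.3,1,-0.13,-0.7,-0.6,-0.03,-0.03,0.25,1,0,0,0,0,0,0,1]}}

```text
time: 13.45
ee_pos: [0.4548, 0.0602, 0.0505]
orientation: [[0.332, 0.92, 0.208], [0.778, -0.392, 0.491], [0.533, -0.001, -0.846]]
ft_force: [0.1, 0.7, -0.4]
gripper_width: 0.0856
```

```bash
python3 v.py s19.png 280 150 440 270 5; python3 -c "
from h import *
go(ST-.09*SR[:,2],SR)
a=cam('scene');b=cam('top');save(a,'s19b.png');save(b,'t19.png')"
```

```text
t 13.5 pos [0.455  0.0611 0.0513] F [-0.0675  0.322  -0.1566] w 0.0853 q [-0.4813  0.3112 -0.7498  0.5606  0.5604  1.4783]
total shift units [ 0.1253 -0.1739 -0.0522] turn units [-0.0599  0.0035 -0.2333] min rows 0.23333678988295523
```

View pics/s19b.png

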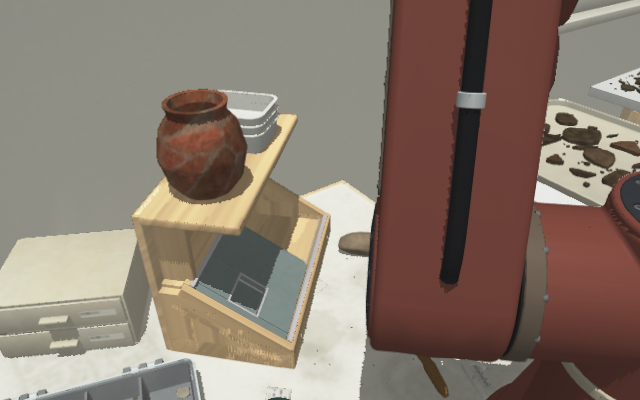

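View pics/t19.png

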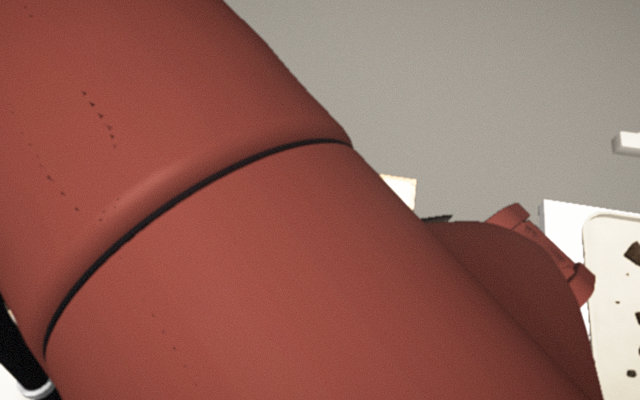

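Emit:
{"fn": "carry_out", "kwargs": {"rows": [0.12,-0.17,-0.05,-0.05,0,-0.2,1,0,0,0,0,0,0,1,0.086,0.19,-0.34,0,0,0,1,0.086,0.19,-0.34,0,0,0,1,0.086,0.19,-0.34,0,0,0,1,0.086,0.19,-0.3,0,0,0,1,0,0,0,0,0,0,1]}}

```text
time: 14.3
ee_pos: [0.4719, 0.0835, 0.0136]
orientation: [[0.335, 0.916, 0.22], [0.778, -0.401, 0.484], [0.531, 0.009, -0.847]]
ft_force: [-0.4, 0.6, -0.2]
gripper_width: 0.0857
```

```bash
cat > sg.py <<'E'
from h import *
go(ST,SR);s=r.get_state();print("stone-frame offset (along,jaw,along tool)",(s['ee_pos']-ST)@SR)
E
python3 sg.py
```

```text
t 14.3 pos [0.4719 0.0835 0.0136] F [-0.3682  0.5616 -0.1769] w 0.0857 q [-0.4098  0.3823 -0.7896  0.3884  0.5598  1.5736]
total shift units [ 0.207   0.5322 -1.3396] turn units [ 0.0341  0.1243 -0.1009] min rows 1.3395696414762928
stone-frame offset (along,jaw,along tool) [ 0.0068  0.0008 -0.0431]
```

Emit:
{"fn": "carry_out", "kwargs": {"rows": [0.01,0.02,-0.18,0.01,0.04,-0.03,1,0.01,0.02,-0.18,0.01,0.04,-0.03,1,0.01,0.02,-0.18,0.01,0.04,-0.03,1,0,0,0,0,0,0,1]}}

```text
time: 14.7
ee_pos: [0.4735, 0.0854, -0.0025]
orientation: [[0.344, 0.914, 0.216], [0.775, -0.406, 0.484], [0.53, 0.002, -0.848]]
ft_force: [-0.6, -0.2, -0.6]
gripper_width: 0.0854
```

Emit:
{"fn": "carry_out", "kwargs": {"rows": [0.028,0.064,-0.113,0,0,0,1,0.028,0.064,-0.113,0,0,0,1]}}

```text
time: 14.9
ee_pos: [0.4757, 0.0889, -0.0094]
orientation: [[0.344, 0.913, 0.217], [0.775, -0.407, 0.483], [0.53, 0.002, -0.848]]
ft_force: [-0.5, -0.3, -0.2]
gripper_width: 0.0855
```

```bash
python3 sg.py
```

```text
t 14.9 pos [ 0.4757  0.0889 -0.0094] F [-0.4993 -0.3191 -0.1626] w 0.0855 q [-0.3925  0.4334 -0.8024  0.3162  0.5581  1.6021]
total shift units [ 0.0824  0.3518 -0.5734] turn units [ 0.0146  0.0292 -0.0025] min rows 0.5734343776446401
stone-frame offset (along,jaw,along tool) [ 0.0001  0.002  -0.0202]
```

Emit:
{"fn": "carry_out", "kwargs": {"rows": [0.02,0.07,-0.113,0,0,0,1,0,0.08,-0.113,0,0,0,1]}}

```text
time: 15.1
ee_pos: [0.4766, 0.0936, -0.0167]
orientation: [[0.344, 0.913, 0.218], [0.775, -0.407, 0.483], [0.53, 0.003, -0.848]]
ft_force: [-0.4, -0.4, -0.5]
gripper_width: 0.0855
```

Emit:
{"fn": "carry_out", "kwargs": {"rows": [0.028,0.064,-0.113,0,0,0,1,0.028,0.064,-0.113,0,0,0,1]}}

```text
time: 15.3
ee_pos: [0.4782, 0.098, -0.0241]
orientation: [[0.344, 0.913, 0.217], [0.775, -0.407, 0.483], [0.53, 0.002, -0.848]]
ft_force: [-0.3, 0.3, -0.1]
gripper_width: 0.0854
```

```bash
python3 sg.py
```

```text
t 15.3 pos [ 0.4782  0.098  -0.0241] F [-0.3341  0.3457 -0.1496] w 0.0854 q [-0.3691  0.4647 -0.8157  0.2568  0.5575  1.6298]
total shift units [-0.0013  0.0493 -0.0823] turn units [ 0.015   0.0305 -0.0014] min rows 0.08230312297905912
stone-frame offset (along,jaw,along tool) [ 0.0002  0.0006 -0.0028]
```

Emit:
{"fn": "carry_out", "kwargs": {"rows": [0.028,0.064,-0.113,0,0,0,1,0.028,0.064,-0.113,0,0,0,1]}}

```text
time: 15.5
ee_pos: [0.48, 0.1023, -0.0316]
orientation: [[0.344, 0.914, 0.217], [0.775, -0.407, 0.483], [0.53, 0.002, -0.848]]
ft_force: [0.5, -0.3, 1.0]
gripper_width: 0.0857
```

Emit:
{"fn": "carry_out", "kwargs": {"rows": [0.022,0.05,-0.085,0,0,0,1,0.022,0.05,-0.085,0,0,0,1]}}

```text
time: 15.7
ee_pos: [0.4813, 0.1056, -0.0373]
orientation: [[0.344, 0.914, 0.217], [0.775, -0.407, 0.483], [0.53, 0.002, -0.848]]
ft_force: [0.3, -1.0, -0.3]
gripper_width: 0.0857
```

```bash
python3 sg.py;python3 -c "
from h import *
a=cam('scene');b=cam('top');save(a,'s20.png',(300,150,460,270),5)"
```

```text
t 15.7 pos [ 0.4813  0.1056 -0.0373] F [ 0.2689 -0.9711 -0.2798] w 0.0857 q [-0.3485  0.4951 -0.8228  0.2069  0.5567  1.6537]
total shift units [-0.1065 -0.206   0.3555] turn units [ 0.0135  0.0265 -0.0054] min rows 0.3555331522438215
stone-frame offset (along,jaw,along tool) [0.0002 0.0004 0.0127]
```

View pics/s20.png

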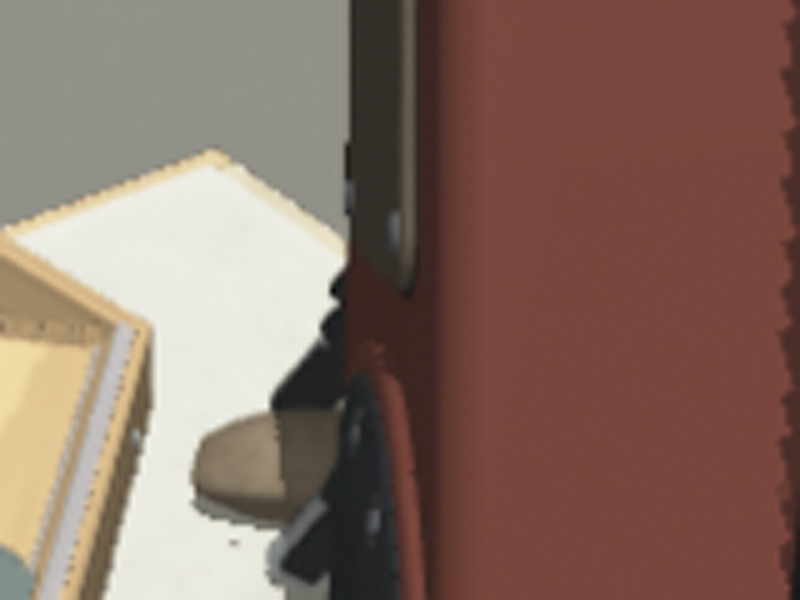

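```bash
python3 -c "
from h import *
a=cam('scene');s=r.get_state();R=s['orientation'];p=s['ee_pos']
for j in (.0425,.05,.057):
  for k in (0.03,.04,.05,.06):
    for x in (-.011,.011): 
      q=p-j*R[:,1]-k*R[:,2]+x*R[:,0]; print(j,k,x,(proj(a,q)[0]-[300,150])*5,q[2])
"
```

```text
0.0425 0.03 -0.011 [273.4679 612.3681] -0.017629036572206103
0.0425 0.03 0.011 [223.6497 586.3346] -0.005972566406139494
0.0425 0.04 -0.011 [288.7392 595.7567] -0.009148077647519676
0.0425 0.04 0.011 [238.7283 569.4811] 0.0025083925185469345
0.0425 0.05 -0.011 [304.1818 578.955 ] -0.0006671187228332476
0.0425 0.05 0.011 [253.9775 552.4335] 0.010989351443233363
0.0425 0.06 -0.011 [319.7982 561.9601] 0.007813840201853174
0.0425 0.06 0.011 [269.3998 535.1887] 0.019470310367919783
0.05 0.03 -0.011 [273.2595 626.2803] -0.017642876564600403
0.05 0.03 0.011 [223.0922 600.147 ] -0.005986406398533794
0.05 0.04 -0.011 [288.6371 609.6327] -0.009161917639913976
0.05 0.04 0.011 [238.2744 583.2547] 0.002494552526152634
0.05 0.05 -0.011 [304.1885 592.7928] -0.0006809587152275479
0.05 0.05 0.011 [253.6295 566.1663] 0.010975511450839063
0.05 0.06 -0.011 [319.9163 575.7577] 0.0078000002094588735
0.05 0.06 0.011 [269.1603 548.8787] 0.019456470375525482
0.057 0.03 -0.011 [273.0619 639.4398] -0.017655793890835082
0.057 0.03 0.011 [222.5645 613.2134] -0.0059993237247684735
0.057 0.04 -0.011 [288.5401 622.759 ] -0.009174834966148656
0.057 0.04 0.011 [237.8445 596.2856] 0.002481635199917955
0.057 0.05 -0.011 [304.1943 605.8842] -0.0006938760414622273
0.057 0.05 0.011 [253.2998 579.1597] 0.010962594124604383
0.057 0.06 -0.011 [320.0275 588.8121] 0.007787082883224194
0.057 0.06 0.011 [268.9333 561.8326] 0.019443553049290803
```

Emit:
{"fn": "carry_out", "kwargs": {"rows": [0,0,0.11,0,0,0,1,0,0,0,0,0,0,-0.1,0,0,0,0,0,0,-1,0,0,0,0,0,0,-1,0,0,0,0,0,0,-1,0,0,0,0,0,0,-1,0,0,0,0,0,0,-1], "force": 45}}

```text
time: 16.55
ee_pos: [0.4836, 0.1059, -0.0284]
orientation: [[0.342, 0.913, 0.224], [0.772, -0.409, 0.487], [0.536, 0.006, -0.844]]
ft_force: [-0.3, -0.3, -2.6]
gripper_width: 0.0442
```

```bash
python3 sg.py;python3 -c "
from h import *
a=cam('scene');save(a,'s21.png',(300,150,460,270),5)"
```

```text
t 16.55 pos [ 0.4836  0.1059 -0.0284] F [-0.2566 -0.2688 -2.6376] w 0.0442 q [-0.3513  0.4778 -0.8194  0.2234  0.5641  1.6535]
total shift units [-0.1828 -0.2155  0.0592] turn units [-0.0638  0.1207  0.0277] min rows 0.21547741628766318
stone-frame offset (along,jaw,along tool) [0.006  0.0024 0.0058]
```

View pics/s21.png

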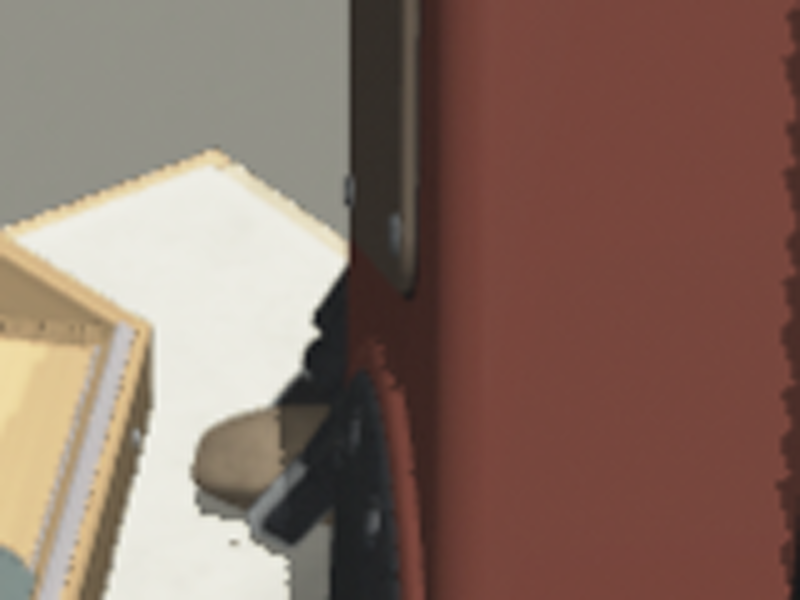

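Emit:
{"fn": "carry_out", "kwargs": {"rows": [0,0,0.2,0,0,0,-1,0,0,0.4,0,0,0,-1,0,0,0.8,0,0,0,-1,0,0,0.8,0,0,0,-1,-0.05,-0.1,0.8,0,0,0,-1,-0.1,-0.1,0.8,0,0,0,-1,0,0,0,0,0,0,-1]}}

```text
time: 17.3
ee_pos: [0.4758, 0.1007, 0.0892]
orientation: [[0.345, 0.913, 0.218], [0.772, -0.408, 0.488], [0.534, 0.0, -0.845]]
ft_force: [0.7, 0.5, -3.8]
gripper_width: 0.044
```

```bash
cat >> h.py <<'E'
TP=np.array([.5462,.2557,.005])
E
python3 -c "
from h import *
go(TP+.14*N,tilt())
a=cam('scene');save(a,'s22.png',(260,90,460,250),4)"
```

```text
t 17.3 pos [0.4758 0.1007 0.0892] F [ 0.6765  0.4932 -3.7936] w 0.044 q [-0.3691  0.2402 -0.7121  0.586   0.5629  1.6313]
total shift units [1.1027 3.0296 1.1518] turn units [-0.0666  0.0359 -1.5351] min rows 3.029573697907513
```

View pics/s22.png

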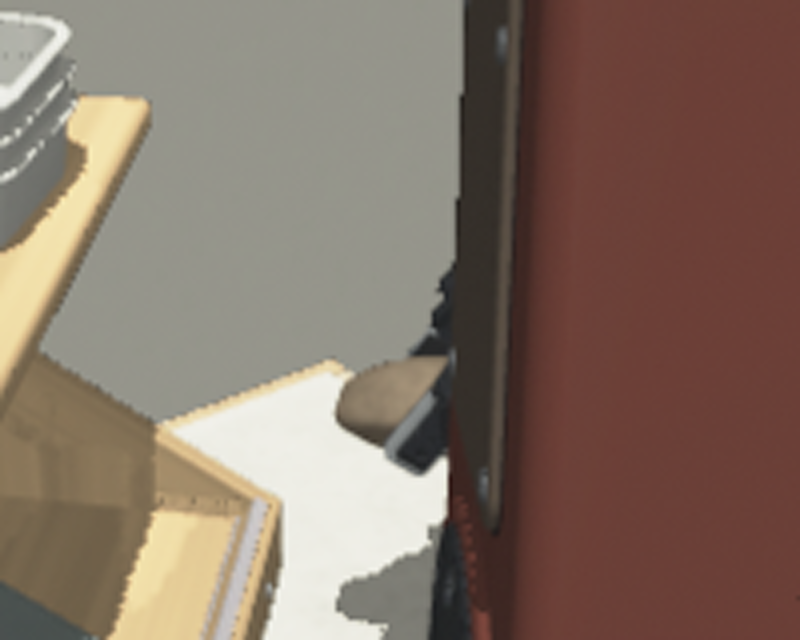

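Emit:
{"fn": "carry_out", "kwargs": {"rows": [0.1,0.3,0.22,-0.01,0,-0.25,-1,0.2,0.5,0.22,-0.01,0,-0.25,-1,0.2,0.55,0.22,-0.01,0,-0.25,-1,0.2,0.55,0.22,-0.01,0,-0.25,-1,0.2,0.5,0.2,-0.01,0,-0.25,-1,0.15,0.4,0.1,-0.01,0.02,-0.2,-1,0,0,0,0,0,0,-1]}}

```text
time: 18.05
ee_pos: [0.5025, 0.1888, 0.1153]
orientation: [[0.434, 0.864, 0.255], [0.731, -0.504, 0.46], [0.526, -0.013, -0.851]]
ft_force: [-0.1, -1.0, -2.7]
gripper_width: 0.0439
```

```bash
python3 -c "
from h import *
go(TP+.14*N,tilt())
a=cam('scene');save(a,'s23.png',(220,90,420,250),4)"
```

```text
t 18.05 pos [0.5025 0.1888 0.1153] F [-0.0724 -0.9558 -2.7491] w 0.0439 q [-0.1227  0.173  -0.7151  0.455   0.5093  2.0392]
total shift units [0.2132 0.0916 0.2797] turn units [-0.0343 -0.197   0.0063] min rows 0.27971996784791947
```

View pics/s23.png

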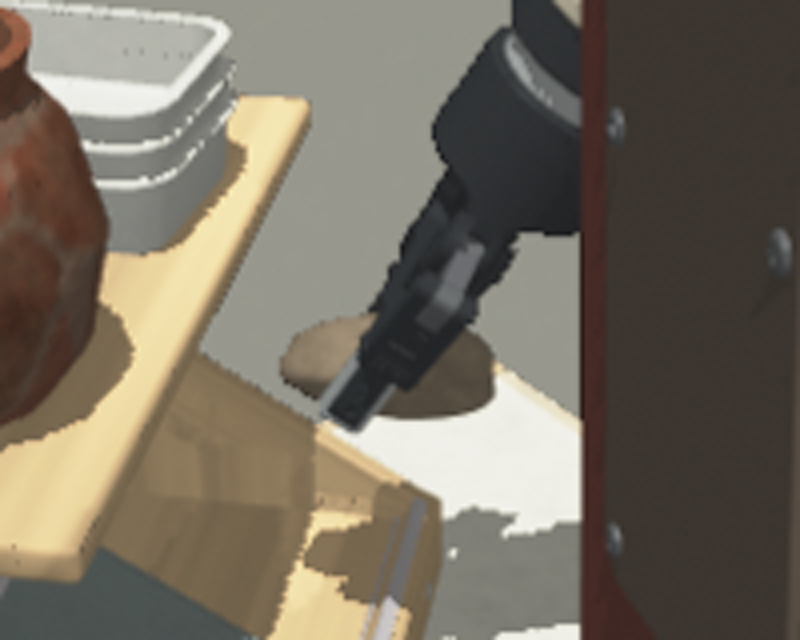

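```bash
python3 -c "
from h import *
a=cam('scene');s=r.get_state();R=s['orientation'];p=s['ee_pos']
c=p-.040*xc+.0023*yc+np.array([0,0,.030+.0195])
for t in (-.0465,0,.0465): print((proj(a,c+t*xc)[0]-[220,90])*4)
# relation of clearance in slope frame
print((c-FM)@np.c_[tilt()[:,0],yc,N])
"
```

```text
[499.3474 374.7033]
[390.1132 364.8039]
[282.8798 355.0949]
[-0.0161 -0.0869  0.1007]
```

Emit:
{"fn": "carry_out", "kwargs": {"rows": [0.2,0.09,0.27,-0.03,-0.19,0,-1,0,0,0,0,0,0,-1,0.089,0.153,-0.283,0,0,0,-1,0.089,0.153,-0.283,0,0,0,-1,0.089,0.153,-0.283,0,0,0,-1,0.089,0.153,-0.283,0,0,0,-1,0.089,0.153,-0.283,0,0,0,-1,0.089,0.153,-0.283,0,0,0,-1,0,0,0,0,0,0,-1]}}

```text
time: 19.05
ee_pos: [0.5258, 0.2143, 0.0693]
orientation: [[0.432, 0.861, 0.268], [0.731, -0.509, 0.455], [0.528, -0.001, -0.849]]
ft_force: [0.2, -0.6, -2.7]
gripper_width: 0.0445
```

```bash
cat > sp.py <<'E'
from h import *
import sys
go(TP+float(sys.argv[2])*N,tilt())
s=r.get_state();print('off',(s['ee_pos']-TP)@np.c_[tilt()[:,0],yc,N])
a=cam('scene');save(a,sys.argv[1],(220,110,400,250),4.4)
E
python3 sp.py s24.png .02
```

```text
t 19.05 pos [0.5258 0.2143 0.0693] F [ 0.154  -0.6246 -2.7391] w 0.0445 q [-0.0533  0.2785 -0.7423  0.2708  0.4876  2.1213]
total shift units [ 0.5033  1.0742 -1.5782] turn units [ 0.0228 -0.0252  0.0904] min rows 1.578184260244174
off [-0.005  -0.0032  0.0789]
```

View pics/s24.png

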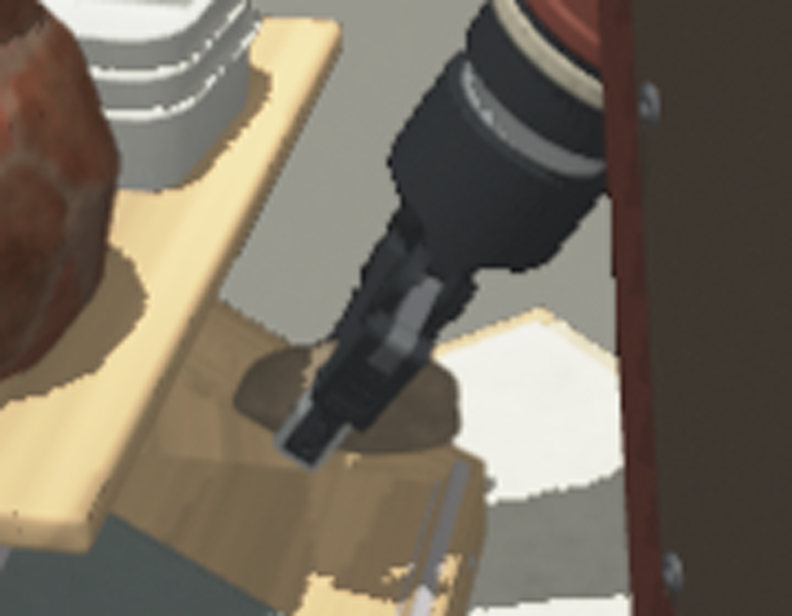

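Emit:
{"fn": "carry_out", "kwargs": {"rows": [0.065,0.14,-0.2,0.01,0,0.04,-1,0.065,0.14,-0.2,0.01,0,0.03,-1,0.065,0.14,-0.2,0,0,0,-1,0.065,0.14,-0.2,0,0,0,-1,0.065,0.14,-0.2,0,0,0,-1,0.065,0.13,-0.2,0,0,0,-1]}}

```text
time: 19.7
ee_pos: [0.5398, 0.2398, 0.0327]
orientation: [[0.428, 0.863, 0.269], [0.732, -0.506, 0.457], [0.53, 0.001, -0.848]]
ft_force: [0.6, -0.6, -4.3]
gripper_width: 0.044
```

```bash
python3 sp.py s25.png .0
```

```text
t 19.7 pos [0.5398 0.2398 0.0327] F [ 0.6278 -0.5834 -4.324 ] w 0.044 q [ 0.0043  0.37   -0.7491  0.1422  0.4733  2.18  ]
total shift units [ 0.2128  0.53   -0.9223] turn units [0.0029 0.02   0.0379] min rows 0.922316997768822
off [ 0.0003 -0.0025  0.0324]
```

View pics/s25.png

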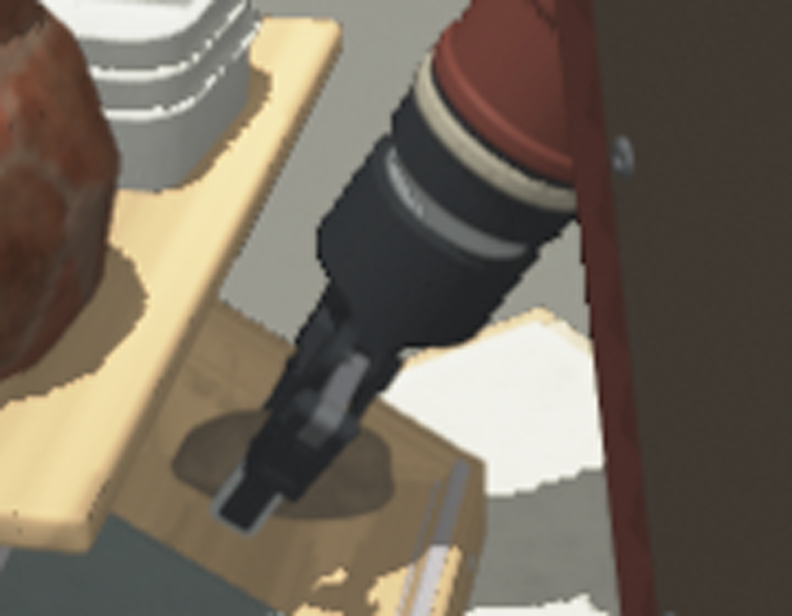

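Emit:
{"fn": "carry_out", "kwargs": {"rows": [0.04,0.08,-0.142,0,0,0,-1,0.04,0.08,-0.142,0,0,0,-1,0.04,0.08,-0.142,0,0,0,-1,0.03,0.08,-0.142,0,0,0,-1]}}

```text
time: 20.15
ee_pos: [0.5444, 0.2507, 0.0135]
orientation: [[0.428, 0.863, 0.268], [0.732, -0.505, 0.457], [0.53, 0.001, -0.848]]
ft_force: [0.3, 0.4, -4.0]
gripper_width: 0.0443
```

Emit:
{"fn": "carry_out", "kwargs": {"rows": [0.02,0.045,-0.07,0,0,0,-1,0.02,0.045,-0.07,0,0,0,-1]}}

```text
time: 20.35
ee_pos: [0.5456, 0.2537, 0.0085]
orientation: [[0.428, 0.863, 0.268], [0.732, -0.505, 0.457], [0.53, 0.0, -0.848]]
ft_force: [-0.5, 0.3, -3.5]
gripper_width: 0.044
```

```bash
python3 sp.py s26.png .0
```

```text
t 20.35 pos [0.5456 0.2537 0.0085] F [-0.5126  0.3085 -3.5302] w 0.044 q [ 0.0349  0.4281 -0.7522  0.0678  0.4641  2.2121]
total shift units [ 0.0212  0.0667 -0.1181] turn units [0.0019 0.001  0.0298] min rows 0.11806287339342998
off [ 0.0001 -0.0005  0.0041]
```

View pics/s26.png

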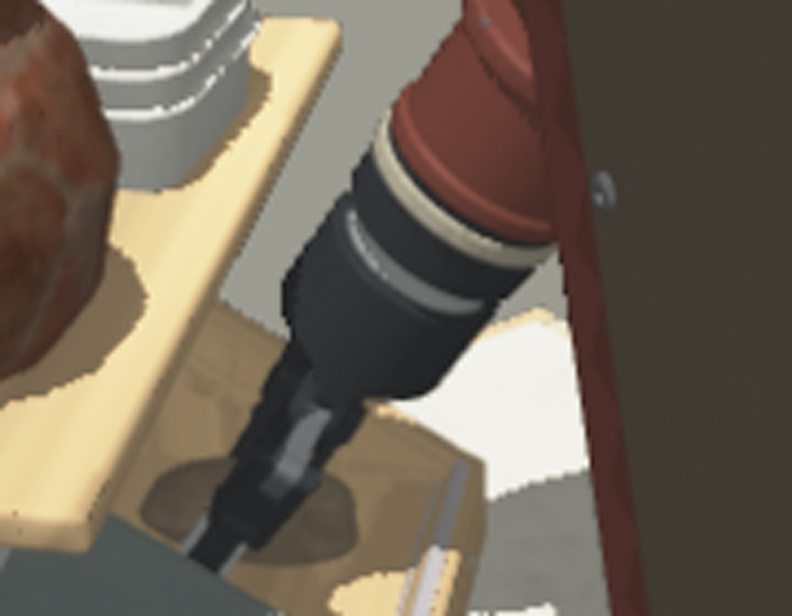

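Emit:
{"fn": "carry_out", "kwargs": {"rows": [0,0,-0.06,0,0,0,-1,0,0,-0.06,0,0,0,-1]}}

```text
time: 20.6
ee_pos: [0.5459, 0.2541, 0.0055]
orientation: [[0.428, 0.863, 0.268], [0.731, -0.505, 0.458], [0.531, 0.0, -0.847]]
ft_force: [-14.7, -13.0, 32.2]
gripper_width: 0.0442
```

Emit:
{"fn": "carry_out", "kwargs": {"rows": [0,0,-0.05,0,0,0,-1,0,0,-0.05,0,0,0,-1]}}

```text
time: 20.8
ee_pos: [0.546, 0.2542, 0.0056]
orientation: [[0.427, 0.863, 0.27], [0.729, -0.506, 0.461], [0.535, 0.0, -0.845]]
ft_force: [-15.2, -13.5, 29.4]
gripper_width: 0.0443
```

```bash
python3 -c "
from h import *
s=r.get_state();F=s['ft_force']-[0,0,-3.3];T=s['ft_torque'];print(F,T,s['ee_pos'])
E=np.c_[xc,yc,zc];print('F case',F@E,'T case',T@E)
p=np.cross(F,T)/(F@F)  # point on line of action rel. reference
print(p@E, (F/np.linalg.norm(F))@E)
"; python3 sp.py s27.png 0
```

```text
[-15.1682 -13.5331  32.7259] [-0.1345  1.6469  0.8112] [0.546  0.2542 0.0056]
F case [-19.3281   6.2956  32.7259] T case [1.3554 0.9451 0.8112]
[-0.0174  0.0405 -0.0181] [-0.5017  0.1634  0.8495]
t 20.8 pos [0.546  0.2542 0.0056] F [-15.1682 -13.5331  29.4259] w 0.0443 q [ 0.0331  0.4352 -0.7582  0.0516  0.4689  2.2123]
total shift units [ 0.0072  0.0484 -0.0209] turn units [-0.0657  0.043   0.0373] min rows 0.06572857232320194
off [-0.0008 -0.0005  0.0013]
```

View pics/s27.png

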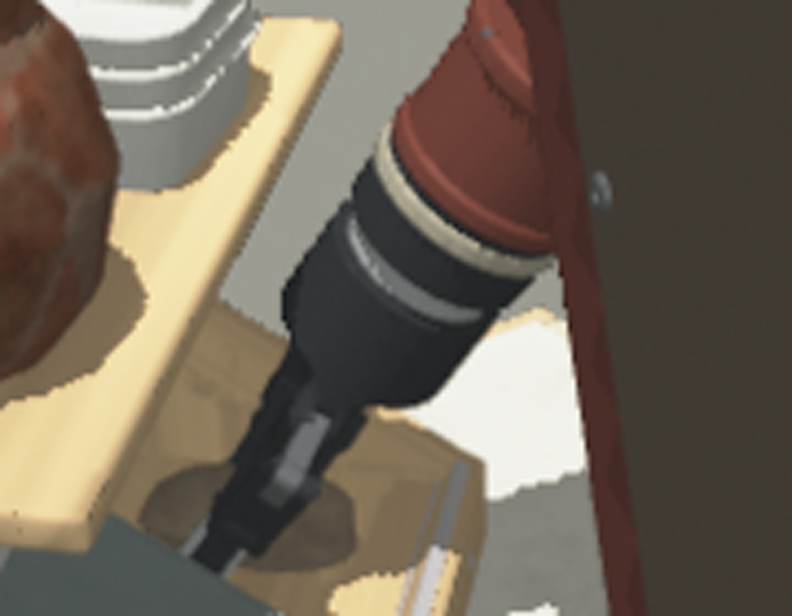

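Emit:
{"fn": "carry_out", "kwargs": {"rows": [-0.01,-0.01,0.05,0,0,0,-1]}}

```text
time: 20.95
ee_pos: [0.5457, 0.2537, 0.0078]
orientation: [[0.427, 0.863, 0.271], [0.729, -0.506, 0.461], [0.535, 0.001, -0.845]]
ft_force: [0.2, 0.5, -3.5]
gripper_width: 0.0441
```

```bash
python3 -c "
from h import *
s=r.get_state();F=s['ft_force']-[0,0,-3.3];T=s['ft_torque'];print(F,T,s['ee_pos'])
E=np.c_[xc,yc,zc];print('F case',F@E,'T case',T@E)"
```

```text
[ 0.2406  0.4681 -0.2083] [-0.743   0.4057 -0.0411] [0.5457 0.2537 0.0078]
F case [ 0.5255  0.0277 -0.2083] T case [-0.0234  0.8462 -0.0411]
```

Emit:
{"fn": "carry_out", "kwargs": {"rows": [0,0,-0.03,0,0,0,-1,0,0,0,0,0,0,-1]}}

```text
time: 21.15
ee_pos: [0.5462, 0.2534, 0.0073]
orientation: [[0.427, 0.862, 0.272], [0.729, -0.506, 0.461], [0.536, 0.002, -0.844]]
ft_force: [0.1, -0.0, -3.3]
gripper_width: 0.044
```

Emit:
{"fn": "carry_out", "kwargs": {"rows": [0,0,-0.015,0,0,0,-1]}}

```text
time: 21.25
ee_pos: [0.5462, 0.2534, 0.0067]
orientation: [[0.427, 0.862, 0.272], [0.729, -0.506, 0.461], [0.536, 0.002, -0.845]]
ft_force: [0.2, -0.3, -3.4]
gripper_width: 0.044
```

Emit:
{"fn": "carry_out", "kwargs": {"rows": [0,0,-0.012,0,0,0,-1]}}

```text
time: 21.35
ee_pos: [0.5463, 0.2535, 0.0062]
orientation: [[0.427, 0.862, 0.272], [0.729, -0.506, 0.461], [0.536, 0.002, -0.844]]
ft_force: [-1.0, -2.1, 1.7]
gripper_width: 0.0441
```

Emit:
{"fn": "carry_out", "kwargs": {"rows": [0,0,-0.012,0,0,0,-1]}}

```text
time: 21.45
ee_pos: [0.5464, 0.2536, 0.006]
orientation: [[0.427, 0.862, 0.272], [0.728, -0.506, 0.462], [0.536, 0.002, -0.844]]
ft_force: [-5.3, -4.7, 10.3]
gripper_width: 0.0442
```

```bash
python3 -c "
from h import *
a=cam('scene');s=r.get_state()
c=s['ee_pos']-.040*xc+.0023*yc
for z in (.0545,.0645):
  c[2]=z
  for t in (-.0465,0,.0465): print(z,(proj(a,c+t*xc)[0]-[220,110])*4.4)
save(a,'s28.png',(235,190,315,250),9)
"
```

```text
0.0545 [355.9202 524.5911]
0.0545 [247.6789 512.9083]
0.0545 [141.3442 501.3994]
0.0645 [355.3051 505.3078]
0.0645 [246.4111 493.7211]
0.0645 [139.4482 482.3111]
```

View pics/s28.png

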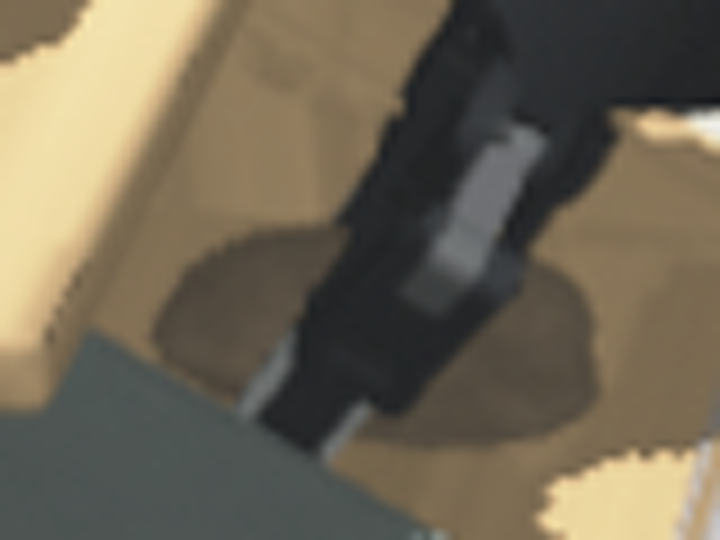

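Emit:
{"fn": "carry_out", "kwargs": {"rows": [0,0,0.01,0,0,0,0.1,0,0,0,0,0,0,0.2,0,0,0,0,0,0,0.4,0,0,0,0,0,0,0.4,0,0,0,0,0,0,0.4]}}

```text
time: 22.0
ee_pos: [0.5427, 0.2557, 0.0055]
orientation: [[0.427, 0.864, 0.267], [0.728, -0.504, 0.465], [0.536, -0.005, -0.844]]
ft_force: [0.8, 0.5, 0.5]
gripper_width: 0.0595
```

```bash
python3 -c "
from h import *
a=cam('scene');save(a,'s29.png',(235,190,315,250),9);go(TP,tilt())
"
```

```text
t 22.05 pos [0.5429 0.2556 0.0056] F [ 0.8339 -0.6082  0.3421] w 0.0598 q [ 0.0329  0.4342 -0.7621  0.0519  0.4738  2.2116]
total shift units [ 0.1088  0.0026 -0.0192] turn units [-0.1277 -0.0005  0.0088] min rows 0.12774139324419082
```

View pics/s29.png

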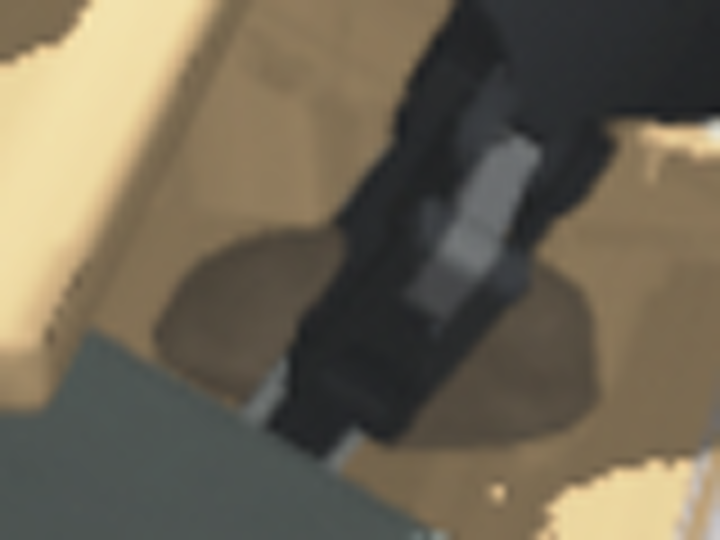

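Emit:
{"fn": "carry_out", "kwargs": {"rows": [0.08,-0.05,0,0,0,0,0.4,-0.07,-0.12,0.22,0,0,0,0.4,-0.09,-0.153,0.283,0,0,0,0.4,-0.13,-0.23,0.42,0,0,0,0.4,-0.13,-0.23,0.42,0,0,0,0.4,-0.18,-0.31,0.56,0,0,0,0.4,-0.18,-0.31,0.56,0,0,0,0.4,-0.18,-0.31,0.56,0,0,0,0.4,-0.18,-0.31,0.56,0,0,0,0.4,-0.1,-0.9,0.2,0,0,0,0.4,0,-0.9,0.1,0,0,0,0.4,0,-0.9,0,0,0,0,0.4,0,-0.9,0,0,0,0,0.4,0,-0.9,0,0,0,0,0.4,0,0,0,0,0,0,0.4]}}

```text
time: 23.55
ee_pos: [0.5104, 0.047, 0.1377]
orientation: [[0.418, 0.863, 0.283], [0.731, -0.505, 0.459], [0.539, 0.015, -0.842]]
ft_force: [0.4, 0.0, 0.1]
gripper_width: 0.0596
```

```bash
python3 -c "
from h import *
a=cam('scene');b=cam('top');save(a,'s30.png',(140,110,400,310),3);save(b,'t30.png',(130,90,390,310),3);go(TP,tilt())
"
```

```text
t 23.65 pos [0.5095 0.0496 0.1375] F [ 0.438   0.0491 -0.1973] w 0.0592 q [-0.4515  0.1989 -0.6085  0.7013  0.5674  1.6613]
total shift units [ 1.2229  6.8707 -4.4157] turn units [-0.0494  0.2494  0.0038] min rows 6.870686807461911
```

View pics/s30.png

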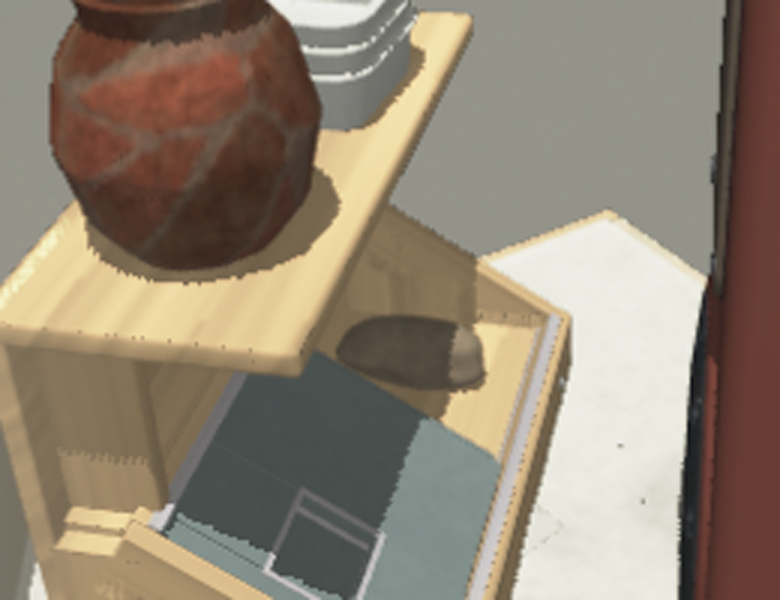

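View pics/t30.png

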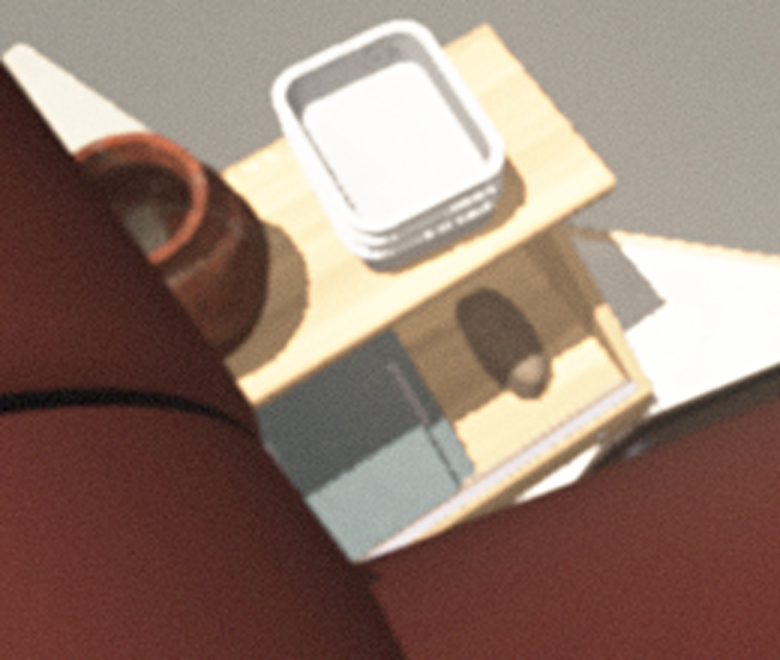

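```bash
python3 -c "
from h import *
b=cam('top')
for off,L in ((0,((390,365),(425,428),(460,487))),(-.013,((400,335),(443,405),(474,468)))):
  P0=FM+off*N
  for uv in L:
    C,d=ray(b,[np.array(uv)/3+[130,90]]);d=d[0];p=C+d*((P0-C)@N/(d@N));print(off,uv,(p-FM)@np.c_[tilt()[:,0],yc,N])
save(b,'t31.png',(240,180,310,270),7)
p=onz(b,[np.array((506,342))/3+[130,90]],.0545)[0]-FM;print('stone',p@xc,p@yc)
"
```

```text
0 (390, 365) [ 0.0252 -0.01    0.    ]
0 (425, 428) [-0.0246 -0.0086  0.    ]
0 (460, 487) [-0.0729 -0.0086  0.    ]
-0.013 (400, 335) [ 0.0374 -0.0281 -0.013 ]
-0.013 (443, 405) [-0.0202 -0.0292 -0.013 ]
-0.013 (474, 468) [-0.0702 -0.0255 -0.013 ]
stone 0.00932300174693744 -0.09453665976449405
```

View pics/t31.png

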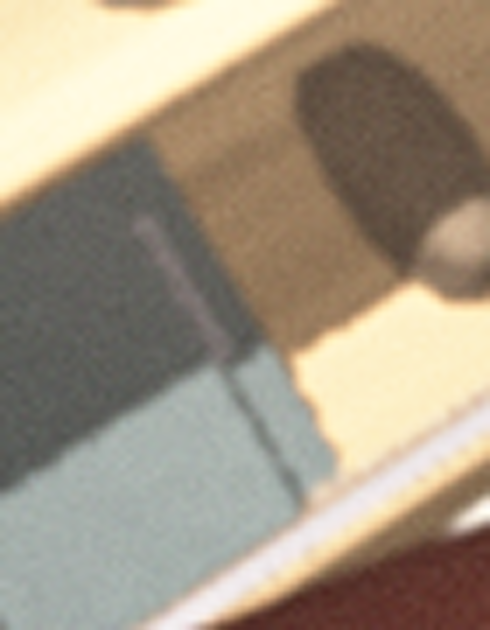

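```bash
python3 -c "
from plant import r
print(r.close_job(), r.get_state()['time'])"
```

```text
the job is handed in; nothing more can be done
the job is handed in; nothing more can be done
```

The stone is lying flat on the floor of the right-hand bay, the inner door is open as far as it goes, and the job is handed in. It took about 24 s of the 61 s allowed.

**Door:** I slid the inner door about 60 mm with the closed fingers in its pocket. I then pushed it by its right end until it stopped: the push rose from about 4–5 N to 14 N with under 1 mm of movement. In the last pictures its end shows about 18 mm beyond the outer door. The outer door had not moved, to within about 1 mm.

**Stone:** I gripped it at 45 N, set it down and backed off. It did not move when released. In the last top picture it lies about 94 mm right of the middle of the face, clear of the door and the cheek.

**What did not go as expected:**
- **Fingertips short of the TCP:** In the pictures the real fingertips sat about 47 mm short of the reported TCP when shut, and about 60 mm when open. I worked to the pictures and to contact instead.
- **Touch-down harder than intended:** The first contact with the bay floor reached about 36 N for about 0.2 s. I lifted about 2 mm and set the stone down again at about 12 N before letting go.
- **Stop judged indirectly:** I did not push the door a second time, so "fully home" rests on that one rise in force. The door's end was in the same place in the pictures afterwards, to within about 2 mm.

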